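# Clamp up a drawer front and change over the vise

## Task

The wooden drawer front in the ratchet vise has been drilled: squeeze the vise's trigger, slide the jaw open, lift the front out and stand it on the bench flush against the front of the open drawer box, square and centred on it. Put every spring clamp that is on the rack over the top edge of the front and the drawer's front wall together, so that each clamp grips both and there is at least one towards each end. Load the vise again with the dark oak bar that lies on the bench, the blank for the drawer pull: lay it flat on the bed against the fixed jaw, centred and squared to the jaws, and slide the moving jaw up tight against it.

Things in the scene. Friction and masses are not known exactly. Their poses are not given: they have to be found in the camera images.
- vise: Grey cast vise, 222 x 92 mm, fixed to the bench. Origin: centre of its underside; x points to its fixed (far) jaw, y along the jaws, z up. Work rests on its bed, 28 mm above the bench; the two steel jaw faces are 96 mm long, square to x, and reach 50 mm above the bench. Only the grip (jaw_handle) is higher than 60 mm.
- vise_face (a point): Foot of the fixed jaw's face: middle of the jaw's length, at bed height (28 mm above the bench). Axes as vise, so work in the vise lies on its -x side.
- vise_jaw (a joint): Gap between the jaw faces in m: 0 shut, 0.060 fully open; starts at 0.014, shut on the front. The moving jaw goes along the vise's own -x as it opens, with about 3 N of friction, and stays where it is left. A ratchet (5 mm steps) keeps it from opening unless the trigger is squeezed; squeezed, it slides both ways; without the trigger it clicks shut under about 15 N.
- jaw_handle (a point): Middle of the moving jaw's grip, 92 mm above the bench, 57 mm behind the jaw's face; moves with it. The grip is two upright bars, 24 mm wide along y, tops 106 to 108 mm above the bench: a fixed post (its +x face 15 mm from this point) and, away from the jaws, the sprung trigger. Over both it is 42 mm along x, 30 squeezed. Pinch both from above along the vise's x, stay squeezed and slide along x.
- vise_trigger (a joint): Trigger angle in rad: 0 let go, 0.20 squeezed fully (pawl free of the rack from about 0.14). About 6 N at the grip. Let go, its pawl drops back into the rack.
- front: Drilled wooden drawer front: board 14 mm thick (x), 172 mm long (y), 88 mm high (z), about 0.16 kg, two small through holes at mid-height. Origin: centre of its lower edge face. It starts upright in the vise on the bed, 66 mm of it above the jaws; once the jaw is open nothing holds it up but its own edge.
- drawer: Open plywood drawer box, 120 mm deep (x), 160 wide (y), 64 high, walls 8 mm, 1.6 kg, loose. Origin: centre of its underside; x points from its front to its back: the front wall's outer face is 60 mm from the origin on the -x side, facing the robot. With the front flush on that wall the front's origin is at x -67, y 0, z 0 mm of the drawer and its top is 24 mm above the wall.
- clamp_1: Spring clamp, 20 mm wide (y), 0.08 kg, parked upright on the rack's rail; 2 to 4 of the four are there. Origin: 56 mm straight below its pivot pin, level with the tips; z up, x across the gripped edge. Two flat handles rise to 52 mm above the pin; parked they flare: 57 mm over the outsides at the top, 45 mm at 32 mm above the pin. Squeezed fully (15 N, to a stop) they are parallel, 28 mm over the outsides.
- clamp_2: Spring clamp like clamp_1. The jaws hang below the pin and end in round rubber tips of 10 mm diameter: tip centres 49 mm below the pin when parked, 45 mm when squeezed. Squeezed, the tips are 38 mm apart (inside) and the clamp is 58 mm wide over its jaws; let go, the jaws close and pinch with 7 to 9 N.
- clamp_3: Spring clamp like clamp_1. Set over the front and the drawer's wall (22 mm together, from 52 to 74 mm ahead of the drawer's middle) with the pin 95 to 98 mm above the bench, its tips are well down on the wall; it may settle until its pin (10 mm diameter) rests on the edge.
- clamp_4: Spring clamp like clamp_1.
- rack: Wooden clamp rack, fixed: base 56 x 180 mm, 14 mm high, with an upright rail along its y, 12 mm thick, top 75 mm above the bench. Origin: centre of its underside. Parked clamps straddle the rail, their pins resting on it 80 mm above the bench, about 42 mm apart.
- pull_blank: Dark oak bar, 30 mm (x) by 120 mm (y) by 42 mm high, about 0.11 kg, lying on the bench; origin: centre of its underside. In the vise its underside is on the bed, its length along the vise's y, its top 20 mm above the jaws.
Things that resemble listed ones, but are neither listed nor needed, are in the scene too. What is shaped like the clamp_2 but pink is not meant.

How it is judged:
On the way, in this order (a step that is already met when the one before it is completed fails the run):
1. the vise jaw is slid open with the front still standing in it (value of joint vise_jaw above 0.018 m and horizontal distance between front and vise_face below 0.03 m), for 0.1 s.
2. the front is lifted out of the vise ((z of front in the frame of vise_face above 0.025 m or horizontal distance between front and vise_face above 0.12 m)), for 0.1 s.
3. the pull blank is on the vise bed between the jaws, squared to them, and the jaw is against it (x of pull_blank in the frame of vise_face between -0.019 and -0.012 m and y of pull_blank in the frame of vise_face between -0.025 and 0.025 m and z of pull_blank in the frame of vise_face between -0.004 and 0.004 m and angle between the y axis of pull_blank and the y axis of vise, either way round below 0.08 rad and angle between pull_blank's own z axis and vertical below 0.06 rad and value of joint vise_jaw below 0.0325 m), for 0.2 s.
At the end, for the whole second after the job is handed in: Front on the bench, flush on the drawer wall (3 mm, centred to 10 mm, square to 0.06 rad); every clamp upright (0.3 rad), pinching both with over 1.5 N, one 25 mm or more to each side of the middle; blank flat in the vise, centred to 25 mm, square to 0.08 rad, jaw gap under 32.5 mm; at rest (all of step 3 and x of front in the frame of drawer between -0.071 and -0.064 m and y of front in the frame of drawer between -0.01 and 0.01 m and z of front in the frame of drawer between -0.004 and 0.005 m and angle between the x axis of front and the x axis of drawer, either way round below 0.06 rad and angle between the z axis of front and the z axis of drawer, either way round below 0.06 rad and contact force between each of clamp_1, clamp_2, clamp_3, clamp_4 and front above 1.5 N and contact force between each of clamp_1, clamp_2, clamp_3, clamp_4 and drawer above 1.5 N and angle between each of clamp_1, clamp_2, clamp_3, clamp_4's own z axis and vertical below 0.3 rad and linear speed of each of clamp_1, clamp_2, clamp_3, clamp_4, front, pull_blank below 0.02 m/s and y of any of clamp_1, clamp_2, clamp_3, clamp_4 in the frame of front above 0.025 m and y of any of clamp_1, clamp_2, clamp_3, clamp_4 in the frame of front below -0.025 m); the robot touches nothing.
Of clamp_1, clamp_2, clamp_3, clamp_4 only 2 to 4 are there at a start; the rules pass over those that are not, and their reading is None.
At some moment in a run one of pull_blank may be knocked a few centimetres aside while the robot is not near it.
It also fails if it takes over 210 s, if anything falls off the work surface, if the arm or the gripper's body presses on something with over 40 N, if the wrist force passes 120 N, or if a joint passes its speed limit or range.

## Robot

A 6-joint arm with a two-finger parallel gripper is mounted at the origin on a cart in front of the work surface, level with it; the furniture and walls round the work are solid. World frame = base frame: x ahead of the robot, y to its left, z up, the work surface at z = 0. Lengths are in m, angles in rad, forces in N, time in s.
With the tool pointing down it reaches from about 0.275 to 0.825 m from the base axis. Payload 5.2 kg.
Tool frame: the origin (TCP) lies on the centre line of the jaws, within the pads' length; the fingertips stand 11 mm ahead of it and the grasp point (between the pads) lies 8 mm behind it (env.tips_ahead is the distance from the TCP to the fingertips, in m); z points along the fingers, y is the line along which they close (so a half turn about z gives the same grasp; the last joint's range is limited). The gripper opens to 93 mm and grips with 3 to 60 N. Pads are 15 mm wide; open, the fingers measure 128 mm over their backs; the gripper's body (75 mm by 188 mm) begins 65 mm behind the grasp point.
Start: joints at [1.033, 0.259, 1.535, -0, 1.348, -0.203], TCP at [0.181, 0.519, 0.23] pointing down, gripper open.
Joint ranges: [-3.14, 3.14], [-0.91, 2.08], [0.19, 2.58], [-1.22, 4.36], [0.22, 2.71], [-3.12, 3.12]. Speed limits (rad/s): [2.57, 2.57, 3.14, 3.14, 3.14, 3.14].

## Interface

Orientations are given as [roll, pitch, yaw] about the fixed x, y, z axes, in that order (R = Rz(yaw) Ry(pitch) Rx(roll)).
In Python, from rig import state, vision, env, nets gives the robot as it stands.
- The arm moves only by the tool drive_tool, never from a script. Its argument "deltas" is a list that holds one entry, the list of rows, each a list of 4 numbers: the shift along the tool's x, y, z in cm, then the turn about the tool's z in rad. A call has 1 to 8 rows; each row is the pose to reach, as a shift and turn from the pose commanded when the call began, along the tool's axes at that moment; what a row does not reach only later rows make up. A row lasts 1/12 s, in which the tool goes at most 41.7 mm and 7.16 degrees, less where a joint would pass 70% of its speed; a pose out of reach is approached as far as the arm can. A call with a gripper value outside its range is refused whole. "jaw" is the finger opening in cm, from 0 to 9.3, set as the call begins (left out, the last holds). The fingers move at their own pace and stop on an object; the grip force is fixed at half the most. Time passes only in rows, so rows that repeat a pose let the fingers close. It gives the time, the measured TCP pose, the force, the opening and the grip force at its end, in the units of the state.
- state(): the state, without advancing time (a new reading comes with each control period).
- vision.read_camera(name): name is "scene" or "top" or "wrist"; returns the picture (384x512x3 uint8, blue, green, red); there is no depth.
- vision.calibration(name): a dict with "camera_matrix" (3x3 intrinsics, pixels), "R" (3x3) and "t" (3): a world point X has camera coordinates R X + t; the wrist camera has in their place "mount" (4x4, takes a point from camera to tool coordinates, whose origin is the TCP and whose axes are the flange's). Camera axes: x right, y down, z forward; pixel columns grow to the right and rows downward; lengths in m; the calibration is good to about 2 mm. A picture is of the moment at which its call begins: read the wrist's pose just before it. calibration takes no time and is no camera call.
- env.sign_off(): hands the job in; it is judged then, once.
Trained networks look in the newest picture that a camera, given by its name, has taken for a name from the list of things; names that differ only in an ending like _2 or _b are one class to them, and where a whole thing is asked for, a point or a joint stands for the part that bears it (a point fixed in the world has none). Each returns a list of dicts, best first, with "conf" (0 to 1); they miss things now and then, are a little off and sometimes report something else, mostly with a low value. They report only what shows in the picture. A call takes as long as a camera call. They do not tell look-alikes from the thing itself.
- nets.silhouettes(label, camera): "region" (384x512 bool, what is visible of it) and "box" ([left, top, width, height] in pixels, round what is visible of it).
- nets.pinpoint(label, camera): "point" ([row, column] in pixels: a listed point, or the origin of a listed thing).
The state is a dict: "t": time; "joints": joint angles; "dq": joint speeds; "tau": joint torques, N m; "ee_pos": TCP position; "tool_rot": TCP orientation; "force": force on the tool from outside, world axes, zero at the start; "ft_torque": the same for the moment, N m; "width": finger opening in m; "finger_force": force on a finger pad.
Only numpy, scipy, OpenCV 4.12 (cv2) and the standard library are available. Lean on these libraries where they do the work, as an engineer would, in place of code of your own. Each camera call takes 0.05 s, during which the arm holds its last target. There are 200 camera calls.

## Working session

There is one attempt and no reset: what is moved stays moved. The work goes in short steps, Python scripts to look and compute and a tool call to move; the robot and the scene stay as the last step left them, time stands still between calls to the robot, and variables do not carry over. Pictures are saved under pics/ and viewed, at most 14 in all, crops included, and the job is handed in when it is done.

Besides the shell and the picture viewer there is one more tool, called after "Request:" by a JSON object that holds its "method" and its "body", one argument or row to a line. drive_tool: Moves the arm, as the interface text tells. Its arguments: {"type":"object","properties":{"deltas":{"type":"array"},"jaw":{"type":"number"}},"required":["deltas"]}

```bash
ls; mkdir -p pics; cat > h.py <<'E'
import numpy as np,cv2
from rig import state,vision,env,nets
def pix2world(cam,rc,z):
    c=vision.calibration(cam);K=np.array(c["camera_matrix"])
    R,t=np.array(c["R"]),np.array(c["t"]).ravel()
    d=R.T@np.linalg.solve(K,[rc[1],rc[0],1.]);o=-R.T@t
    return o+d*(z-o[2])/d[2]
def w2p(cam,X):
    c=vision.calibration(cam);K=np.array(c["camera_matrix"])
    p=K@(np.array(c["R"])@np.asarray(X,float)+np.array(c["t"]).ravel());return p[:2]/p[2]
E
python3 - <<'E'
from h import *
s=state();print(s)
for n in("scene","top"):
    im=vision.read_camera(n);cv2.imwrite(f"pics/{n}0.png",im)
    for l in("vise","vise_face","jaw_handle","front","drawer","clamp_1","rack","pull_blank"):
        print(n,l,[(round(d["conf"],2),np.round(d["point"]),np.round(pix2world(n,d["point"],{"vise_face":.028,"jaw_handle":.092,"front":.028,"clamp_1":.024}.get(l,0)),3)) for d in nets.pinpoint(l,n)])
E
```

```text
pics
{'t': 0.0, 'joints': array([ 1.03317419e+00,  2.59329696e-01,  1.53608826e+00, -1.79298076e-06,
        1.34800182e+00, -2.02798903e-01]), 'dq': array([ 0.00181931, -0.00020832, -0.00033577, -0.00030843, -0.00129575,
        0.00012832]), 'tau': array([ 5.07536788e-05, -4.37321198e+01, -2.83992237e+01,  7.17938505e-02,
        4.16595291e-02, -1.82664862e-04]), 'ee_pos': array([0.18043021, 0.51899758, 0.22882278]), 'tool_rot': array([-3.13980262e+00, -3.66291951e-04,  2.80676949e+00]), 'force': array([ 0.44595599, -0.45792404,  0.92140291]), 'ft_torque': array([-0.04542636,  0.03406008,  0.02143742]), 'finger_force': 0.0, 'width': 0.0927891919880504}
scene vise [(0.76, array([249., 342.]), array([ 0.616, -0.096,  0.   ]))]
scene vise_face [(0.96, array([224., 344.]), array([ 0.658, -0.061,  0.028]))]
scene jaw_handle [(0.77, array([235., 348.]), array([ 0.596, -0.105,  0.092])), (0.75, array([229., 340.]), array([ 0.594, -0.083,  0.092]))]
scene front [(0.74, array([231., 340.]), array([ 0.635, -0.068,  0.028]))]
scene drawer [(0.88, array([150., 208.]), array([0.573, 0.397, 0. 
[... 531 characters left out ...]
.   ]))]
top vise_face [(0.82, array([144., 325.]), array([ 0.654, -0.063,  0.028]))]
top jaw_handle [(0.96, array([160., 345.]), array([ 0.594, -0.101,  0.092]))]
top front [(0.65, array([149., 324.]), array([ 0.641, -0.06 ,  0.028]))]
top drawer [(0.56, array([178., 158.]), array([0.567, 0.392, 0.   ]))]
top clamp_1 [(0.77, array([183., 277.]), array([0.547, 0.069, 0.024])), (0.61, array([196., 254.]), array([0.513, 0.132, 0.024])), (0.49, array([190., 263.]), array([0.527, 0.107, 0.024])), (0.48, array([245., 170.]), array([0.384, 0.352, 0.024]))]
top rack [(0.92, array([186., 271.]), array([0.545, 0.085, 0.   ]))]
top pull_blank [(0.95, array([245., 216.]), array([0.383, 0.232, 0.   ]))]
```

```bash
python3 - <<'E'
from h import *
a=cv2.imread("pics/scene0.png");b=cv2.imread("pics/top0.png")
cv2.imwrite("pics/scene1.png",cv2.resize(a[80:350,80:440],(800,600),interpolation=cv2.INTER_CUBIC))
cv2.imwrite("pics/top1.png",cv2.resize(b[90:300,110:390],(800,600),interpolation=cv2.INTER_CUBIC))
E
```

```text
(no output)
```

View pics/scene1.png

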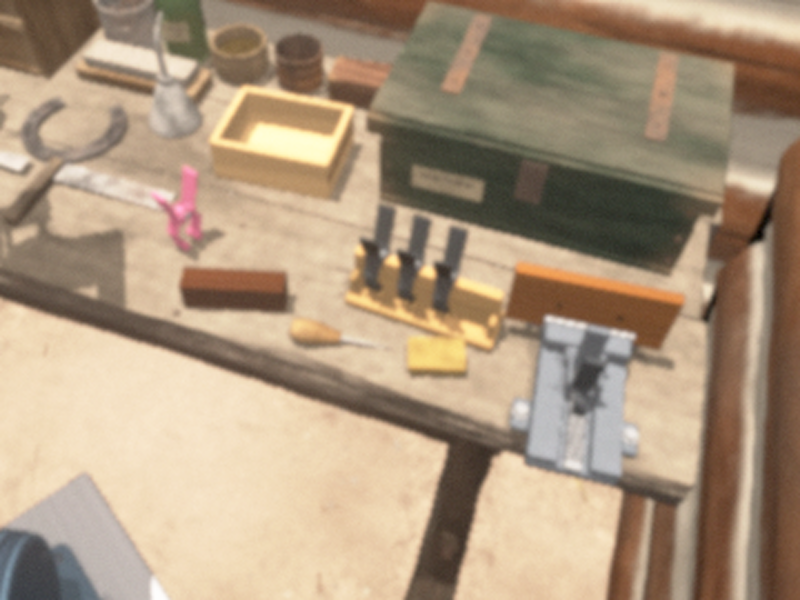

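View pics/top1.png

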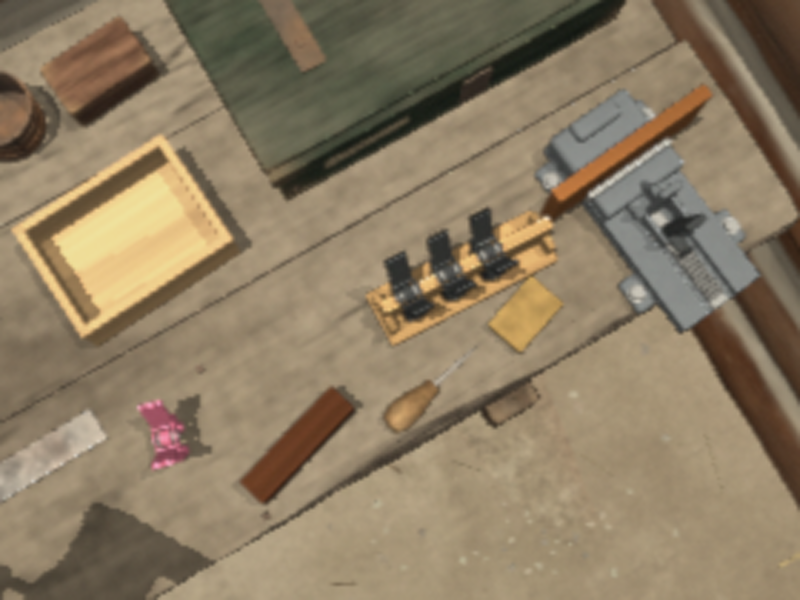

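Three black clamps stand on the rack, at about (405,285), (450,265) and (490,245) in the top crop. The pink one at (165,435) is the excluded look-alike. The dark oak bar is at (298,445), the drawer at (125,240), and the front is in the vise at (630,150). Next I'll fit the poses from the silhouettes.

```bash
cat >> h.py <<'E'
from scipy.optimize import minimize
def box(p,dx,dy,z0,h):
    x,y,a=p;c,s=np.cos(a),np.sin(a)
    return [(x+c*i*dx/2-s*j*dy/2,y+s*i*dx/2+c*j*dy/2,z) for i in(-1,1) for j in(-1,1) for z in(z0,z0+h)]
def hullmask(pts):
    S=8;m=np.zeros((384,512),np.uint8)
    h=cv2.convexHull(np.float32(pts)).reshape(-1,2)
    cv2.fillConvexPoly(m,np.int32(np.round(h*S)),255,cv2.LINE_AA,3);return m/255.
def fit(masks,p0,dx,dy,z0,h):
    M={k:cv2.GaussianBlur(v.astype(np.float32),(0,0),1) for k,v in masks.items()}
    def cost(p):
        c=0
        for k,v in M.items():
            m=cv2.GaussianBlur(hullmask([w2p(k,X) for X in box(p,dx,dy,z0,h)]),(0,0),1)
            c+=np.abs(m-v).sum()/v.sum()
        return c
    best=None
    for a in np.atleast_1d(p0[2]):
        r=minimize(cost,[p0[0],p0[1],a],method="Nelder-Mead",options=dict(initial_simplex=np.array([p0[0],p0[1],a])+np.array([[0,0,0],[.02,0,0],[0,.02,0],[0,0,.25]]),maxiter=200))
        if best is None or r.fun<best.fun:best=r
    return best.x,best.fun
def rows(x,y,z,yaw):
    "tool-frame shift (cm) and turn to reach a tool-down pose"
    s=state();a=s["tool_rot"][2];d=np.array([x,y,z])-s["ee_pos"]
    c,n=np.cos(a),np.sin(a);t=(a-yaw+np.pi/2)%np.pi-np.pi/2
    return np.round([100*(c*d[0]+n*d[1]),100*(n*d[0]-c*d[1]),-100*d[2],t],2).tolist()
E
python3 - <<'E'
from h import *
ms={}
for n in("scene","top"):
    vision.read_camera(n)
    for l in("front","drawer","rack","pull_blank"):
        r=nets.silhouettes(l,n)
        print(n,l,[(round(d["conf"],2),d["box"]) for d in r])
        if r: ms.setdefault(l,{})[n]=r[0]["region"]
np.save("ms.npy",ms)
A=np.arange(-1.2,1.6,.4)
for l,p,d in(("front",(.641,-.064),(.014,.172,.028,.088)),("drawer",(.57,.395),(.12,.16,0,.064)),("pull_blank",(.385,.234),(.03,.12,0,.042))):
    for k in (ms[l], {"top":ms[l]["top"]}):
        q,f=fit(k,(*p,A),*d);print(l,np.round(q,4),round(f,3))
E
```

```text
scene front [(0.81, [307.0, 201.3, 79.6, 39.0]), (0.67, [325.7, 221.6, 39.3, 47.5])]
scene drawer [(0.59, [177.2, 114.9, 64.9, 52.8]), (0.59, [312.5, 224.1, 53.7, 75.5])]
scene rack [(0.87, [234.5, 191.8, 70.0, 48.0])]
scene pull_blank [(0.74, [160.7, 199.2, 51.0, 23.9]), (0.4, [177.7, 118.6, 64.2, 47.7])]
top front [(0.74, [298.1, 120.7, 61.2, 47.6]), (0.24, [298.0, 122.4, 78.9, 86.4])]
top drawer [(0.81, [114.9, 136.6, 80.2, 73.0]), (0.15, [256.2, 169.5, 18.9, 26.2])]
top rack [(0.85, [237.8, 162.0, 65.3, 48.6])]
top pull_blank [(0.83, [192.4, 227.9, 43.1, 38.7])]Traceback (most recent call last):
  File "<stdin>", line 13, in <module>
  File "h.py", line 29, in fit
    r=minimize(cost,[p0[0],p0[1],a],method="Nelder-Mead",options=dict(initial_simplex=np.array([p0[0],p0[1],a])+np.array([[0,0,0],[.02,0,0],[0,.02,0],[0,0,.25]]),maxiter=200))
    res = _minimize_neldermead(fun, x0, args, callback, bounds=bounds,
                               **options)
    fxc = func(xc)
    fx = function(np.copy(x), *(wrapper_args + args))
  File "h.py", line 24, in cost
    m=cv2.GaussianBlur(hullmask([w2p(k,X) for X in box(p,dx,dy,z0,h)]),(0,0),1)
                                 ~~~^^^^^
  File "h.py", line 9, in w2p
    c=vision.calibration(cam);K=np.array(c["camera_matrix"])
ValueError: time passes only in moves, steps and waits
```

```bash
sed -i 's/vision.calibration(cam)/cal(cam)/; 2a import functools\n@functools.cache\ndef cal(cam): return vision.calibration(cam)' h.py
python3 - <<'E'
from h import *
for n in("scene","top"):print(n,cal(n))
ms=np.load("ms.npy",allow_pickle=True).item()
A=np.arange(-1.2,1.6,.4)
for l,p,d in(("front",(.641,-.064),(.014,.172,.028,.088)),("drawer",(.57,.395),(.12,.16,0,.064)),("pull_blank",(.385,.234),(.03,.12,0,.042))):
    for k in (ms[l], {"top":ms[l]["top"]}):
        q,f=fit(k,(*p,A),*d);print(l,np.round(q,4),round(f,3))
E
```

```text
scene {'camera_matrix': array([[350.74503613,   0.        , 250.05973585],
       [  0.        , 350.74503613, 185.01718968],
       [  0.        ,   0.        ,   1.        ]]), 'R': array([[ 0.75691436, -0.65323177,  0.01920714],
       [-0.48352934, -0.57956417, -0.65597618],
       [ 0.43963625,  0.48723058, -0.75453716]]), 't': array([-0.30345895,  0.39916252,  0.63896544])}
top {'camera_matrix': array([[435.96478421,   0.        , 254.73814509],
       [  0.        , 435.96478421, 190.41703339],
       [  0.        ,   0.        ,   1.        ]]), 'R': array([[-5.35186873e-03, -9.99671616e-01,  2.50602761e-02],
       [-9.84863383e-01,  9.27468817e-04, -1.73329906e-01],
       [ 1.73249745e-01, -2.56085872e-02, -9.84544934e-01]]), 't': array([0.13150531, 0.52346895, 1.10342175])}
front [ 0.644  -0.0645  0.6241] 0.447
front [ 0.6428 -0.0628 -2.5086] 0.246
drawer [0.5704 0.3937 0.5981] 0.108
drawer [0.5699 0.3951 0.6131] 0.051
pull_blank [0.3825 0.2363 0.8143] 0.275
pull_blank [ 0.3831  0.2368 -2.3312] 0.115
```

```bash
python3 - <<'E'
from h import *
c=vision.calibration("wrist");print({k:np.round(v,4).tolist() for k,v in c.items()})
# handle: pinch along vise x => tool y along yaw .627 : yaw = .627+pi/2
s=state()
for w in(.627+np.pi/2,.627-np.pi/2):
    print(w, rows(.60,-.09,.26,w))
E
```

```text
{'camera_matrix': [[345.059, 0.0, 253.4179], [0.0, 345.059, 195.9781], [0.0, 0.0, 1.0]], 'mount': [[-0.0013, -0.9687, -0.2481, 0.0674], [1.0, -0.0013, -0.0004, -0.0005], [0.0001, -0.2481, 0.9687, -0.1555], [0.0, 0.0, 0.0, 1.0]]}
2.1977963267948963 [-59.63, -43.79, -3.03, 0.61]
-0.9437963267948966 [-59.63, -43.79, -3.03, 0.61]
```

```bash
cat >> h.py <<'E'
def plan(*ws,step=28.):
    "successive per-call end deltas through way poses (x,y,z,yaw); turns done in the first call of a leg (split if >.9)"
    s=state();p=np.array([*s["ee_pos"],s["tool_rot"][2]])
    for w in ws:
        w=np.array(w,float);w[3]=p[3]+((w[3]-p[3]+np.pi/2)%np.pi-np.pi/2)
        n=int(max(1,np.ceil(100*np.linalg.norm(w[:3]-p[:3])/step),np.ceil(abs(w[3]-p[3])/.9)))
        q0=p.copy()
        for i in range(n):
            q=q0+(w-q0)*(i+1)/n;d=q-p;c,m=np.cos(p[3]),np.sin(p[3])
            print(np.round([100*(c*d[0]+m*d[1]),100*(m*d[0]-c*d[1]),-100*d[2],-d[3]],2).tolist());p=q
        print("--")
def wristcal():
    s=state();a=cv2.Rodrigues(np.zeros(3))[0]
    r,pi,y=s["tool_rot"];cx=lambda t:(np.cos(t),np.sin(t))
    (c1,s1),(c2,s2),(c3,s3)=cx(r),cx(pi),cx(y)
    R=np.array([[c3,-s3,0],[s3,c3,0],[0,0,1]])@np.array([[c2,0,s2],[0,1,0],[-s2,0,c2]])@np.array([[1,0,0],[0,c1,-s1],[0,s1,c1]])
    T=np.eye(4);T[:3,:3]=R;T[:3,3]=s["ee_pos"]
    c=vision.calibration("wrist");I=np.linalg.inv(T@np.array(c["mount"]))
    return dict(camera_matrix=np.array(c["camera_matrix"]),R=I[:3,:3],t=I[:3,3])
_cal=cal; _w={}
def cal(cam): return _w["wrist"] if cam=="wrist" else _cal(cam)
def look(name=None):
    _w["wrist"]=wristcal();im=vision.read_camera("wrist")
    if name:cv2.imwrite(f"pics/{name}.png",im)
    return im
E
python3 -c "
from h import *
plan((.60,-.09,.26,.627+np.pi/2))"
```

```text
[-19.88, -14.6, -1.01, 0.2]
[-22.41, -10.29, -1.01, 0.2]
[-24.03, -5.56, -1.01, 0.2]
--
```

Request:
{"method": "drive_tool", "body": {
  "deltas": [
    [[-19.9,-14.6,-1,0.2],[-19.9,-14.6,-1,0.2],[-19.9,-14.6,-1,0.2],[-19.9,-14.6,-1,0.2],[-19.9,-14.6,-1,0.2],[-19.9,-14.6,-1,0.2],[-19.9,-14.6,-1,0.2]]
  ]
}}

```text
t: 1.98
ee_pos: [0.3245, 0.3115, 0.2402]
tool_rot: [-3.141, 0.003, 2.601]
force: [0.6, 0.3, -0.3]
width: 0.0929
finger_force: 0.0
```

Request:
{"method": "drive_tool", "body": {
  "deltas": [
    [[-22.4,-10.3,-1,0.2],[-22.4,-10.3,-1,0.2],[-22.4,-10.3,-1,0.2],[-22.4,-10.3,-1,0.2],[-22.4,-10.3,-1,0.2],[-22.4,-10.3,-1,0.2],[-22.4,-10.3,-1,0.2]]
  ]
}}

```text
t: 2.57
ee_pos: [0.4649, 0.1084, 0.2499]
tool_rot: [3.142, 0.004, 2.401]
force: [0.9, -0.2, -0.1]
width: 0.0931
finger_force: 0.0
```

Request:
{"method": "drive_tool", "body": {
  "deltas": [
    [[-24,-5.6,-1,0.2],[-24,-5.6,-1,0.2],[-24,-5.6,-1,0.2],[-24,-5.6,-1,0.2],[-24,-5.6,-1,0.2],[-24,-5.6,-1,0.2],[-24,-5.6,-1,0.2],[-24,-5.6,-1,0.2]]
  ],
  "jaw": 6.4
}}

```text
t: 3.23
ee_pos: [0.602, -0.0899, 0.2585]
tool_rot: [-3.141, -0.001, 2.204]
force: [-0.4, 0.1, -0.0]
width: 0.0642
finger_force: 0.0
```

```bash
python3 - <<'E'
from h import *
im=look("w1")
for l,z in(("jaw_handle",.092),("vise_face",.028),("front",.028)):
    print(l,[(round(d["conf"],2),np.round(d["point"]),np.round(pix2world("wrist",d["point"],z),4)) for d in nets.pinpoint(l,"wrist")])
m=nets.silhouettes("front","wrist")
print([(d["conf"],d["box"]) for d in m])
q=np.array([.6428,-.0628,.633])
for z in(.116,.05):
  print([np.round(w2p("wrist",X)) for X in box(q,.014,.172,z,0)[::2]])
E
```

```text
jaw_handle [(0.85, array([190., 237.]), array([ 0.5945, -0.1062,  0.092 ]))]
vise_face [(0.87, array([179., 304.]), array([ 0.6551, -0.065 ,  0.028 ]))]
front [(0.86, array([174., 296.]), array([ 0.6447, -0.0658,  0.028 ])), (0.31, array([176., 306.]), array([ 0.6547, -0.0617,  0.028 ]))]
[(0.57, [289.9, 90.4, 34.6, 188.4])]
[array([298., 277.]), array([304.,  87.]), array([312., 277.]), array([321.,  87.])]
[array([291., 249.]), array([295.,  91.]), array([303., 249.]), array([309.,  91.])]
```

View pics/w1.png

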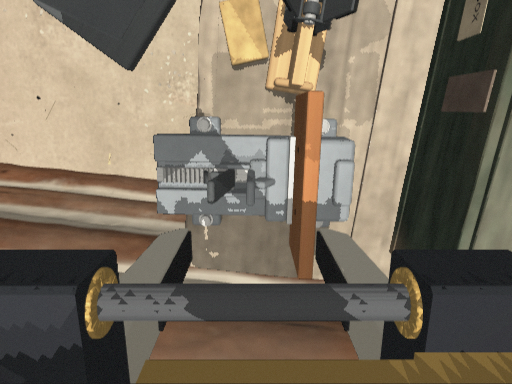

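The wrist view shows the vise level across the picture. The grip is at about (235,185): post (250,187) and trigger (220,183). The front's top face runs from (313,92) to (306,277). Next I'll refine the front by colour.

```bash
cat >> h.py <<'E'
def cmask(im,lo,hi,roi):
    h=cv2.inRange(cv2.cvtColor(im,cv2.COLOR_BGR2HSV),lo,hi);o=np.zeros_like(h);l,t,w,b=roi
    o[t:t+b,l:l+w]=h[t:t+b,l:l+w]
    h=cv2.morphologyEx(o,cv2.MORPH_CLOSE,np.ones((5,5)))
    n,L,S,_=cv2.connectedComponentsWithStats(h);return L==1+np.argmax(S[1:,4])
E
python3 - <<'E'
from h import *
s=state();_w["wrist"]=wristcal();im=cv2.imread("pics/w1.png")
m=cmask(im,(5,140,60),(16,255,255),(270,80,70,205))
ys,xs=np.where(m);print(xs.min(),xs.max(),ys.min(),ys.max(),m.sum())
q,f=fit({"wrist":m},(.643,-.064,[.63]),.014,.172,.05,.066);print(np.round(q,4),f)
# grip at 92: post/trigger
print("tcp",s["ee_pos"])
E
```

```text
Traceback (most recent call last):
NameError: name '_w' is not defined
```

```bash
sed -i 's/^_cal=cal; _w={}/_cal=cal; W={}/; s/_w\[/W[/g' h.py
python3 - <<'E'
from h import *
s=state();W["wrist"]=wristcal();im=cv2.imread("pics/w1.png")
m=cmask(im,(5,140,60),(16,255,255),(270,80,70,205))
ys,xs=np.where(m);print(xs.min(),xs.max(),ys.min(),ys.max(),m.sum())
q,f=fit({"wrist":m},(.643,-.064,[.63]),.014,.172,.05,.066);print(np.round(q,4),f)
u=np.array([np.cos(q[2]),np.sin(q[2])]);v=np.array([-u[1],u[0]])
# post top corners etc. in vise coords relative to front centre
for rc in((190,237),(187,245),(187,256),(180,208),(180,234)):
    for z in(.092,.107):
        d=pix2world("wrist",rc,z)[:2]-q[:2];print(rc,z,np.round([d@u,d@v],4))
d=q[:2]-[.6545,-.064];print("face rel",d@u,d@v)
cv2.imwrite("pics/w1h.png",cv2.resize(im[120:240,150:350],(800,480),interpolation=cv2.INTER_CUBIC))
E
```

```text
290 323 91 278 4338
[ 0.6438 -0.0625  0.6208] 0.1004574829934388
(190, 237) 0.092 [-0.0649 -0.005 ]
(190, 237) 0.107 [-0.0642 -0.0014]
(187, 245) 0.092 [-0.0572 -0.0019]
(187, 245) 0.107 [-0.0569  0.0015]
(187, 256) 0.092 [-0.0466 -0.0018]
(187, 256) 0.107 [-0.0468  0.0017]
(180, 208) 0.092 [-0.0927  0.0044]
(180, 208) 0.107 [-0.0907  0.0075]
(180, 234) 0.092 [-0.0678  0.0048]
(180, 234) 0.107 [-0.067   0.0079]
face rel -0.007819528509152114 0.007397316330676031
```

View pics/w1h.png

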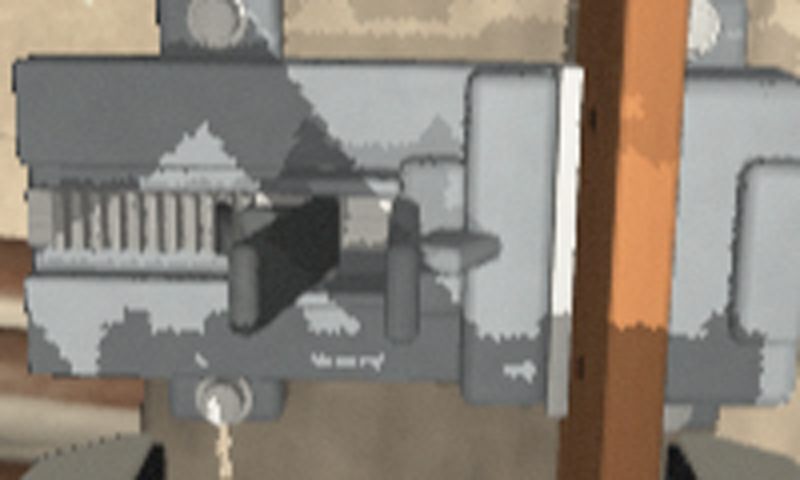

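```bash
python3 - <<'E'
from h import *
W["wrist"]=wristcal();q=np.array([.6438,-.0625]);a=.627
u=np.array([np.cos(a),np.sin(a)]);v=np.array([-u[1],u[0]])
for rc,z in(((192,250.5),.107),((191.5,211),.107),((180,291),.05),((136,293),.05),((224,288),.05)):
    d=pix2world("wrist",rc,z)[:2]-q;print(rc,np.round([d@u,d@v],4))
t=q-u*.066-v*.004;print(t)
plan((*t,.2,a+np.pi/2),(*t,.092,a+np.pi/2))
E
```

```text
(192, 250.5) [-0.0518 -0.0029]
(191.5, 211) [-0.0881 -0.0027]
(180, 291) [-0.0085 -0.003 ]
(136, 293) [-0.0081  0.044 ]
(224, 288) [-0.01   -0.0532]
[ 0.59270065 -0.10446256]
[-0.89, -1.68, 6.0, 0.01]
--
[0.0, 0.0, 10.8, -0.0]
--
```

Request:
{"method": "drive_tool", "body": {
  "deltas": [
    [[-0.9,-1.7,6,0.01],[-0.9,-1.7,6,0.01],[-0.9,-1.7,6,0.01],[-0.9,-1.7,6,0.01],[-0.9,-1.7,11,0.01],[-0.9,-1.7,16.7,0.01],[-0.9,-1.7,16.7,0.01],[-0.9,-1.7,16.7,0.01]]
  ],
  "jaw": 6.4
}}

```text
t: 4.15
ee_pos: [0.5909, -0.1046, 0.0894]
tool_rot: [-3.138, -0.006, 2.198]
force: [-0.4, -0.2, 0.3]
width: 0.064
finger_force: 0.0
```

Request:
{"method": "drive_tool", "body": {
  "deltas": [
    [[0,0,0,0],[0,0,0,0],[0,0,0,0],[0,0,0,0],[0,0,0,0],[0,0,0,0],[0,0,0,0],[0,0,0,0]]
  ],
  "jaw": 0
}}

```text
t: 4.82
ee_pos: [0.5951, -0.1065, 0.0948]
tool_rot: [3.138, 0.004, 2.196]
force: [0.4, 1.6, 7.8]
width: 0.0292
finger_force: 30.0
```

Request:
{"method": "drive_tool", "body": {
  "deltas": [
    [[0,-0.5,0,0],[0,-1.1,0,0],[0,-1.7,0,0],[0,-2.3,0,0],[0,-2.9,0,0],[0,-3.4,0,0],[0,-3.8,0,0],[0,-3.9,0,0]]
  ],
  "jaw": 0
}}

```text
t: 5.48
ee_pos: [0.5631, -0.1291, 0.0948]
tool_rot: [3.138, 0.003, 2.196]
force: [0.7, 4.1, 9.0]
width: 0.0291
finger_force: 30.0
```

Request:
{"method": "drive_tool", "body": {
  "deltas": [
    [[0,0,0,0],[0,0,0,0],[0,0,0,0],[0,0,0,0],[0,0,0,0],[0,0,0,0]]
  ],
  "jaw": 6.4
}}

```text
t: 5.98
ee_pos: [0.5615, -0.129, 0.0924]
tool_rot: [3.142, -0.0, 2.197]
force: [0.2, -0.5, -0.3]
width: 0.0625
finger_force: 0.0
```

Request:
{"method": "drive_tool", "body": {
  "deltas": [
    [[0,0,-3,0],[0,0,-7,0],[0,2,-11,0],[0,4,-15,0],[0,6,-17,0],[0,6,-17,0],[0,6,-17,0]]
  ],
  "jaw": 6.0
}}

```text
t: 6.57
ee_pos: [0.6115, -0.0935, 0.2641]
tool_rot: [3.139, 0.003, 2.199]
force: [-0.3, 0.0, -1.6]
width: 0.0599
finger_force: 0.0
```

```bash
python3 - <<'E'
from h import *
im=look("w2")
for l,z in(("jaw_handle",.092),("vise_face",.028),("front",.028)):
    print(l,[(round(d["conf"],2),np.round(d["point"]),np.round(pix2world("wrist",d["point"],z),4)) for d in nets.pinpoint(l,"wrist")])
m=cmask(im,(5,140,60),(16,255,255),(200,60,150,240))
ys,xs=np.where(m);print(xs.min(),xs.max(),ys.min(),ys.max(),m.sum())
q,f=fit({"wrist":m},(.643,-.064,[.63]),.014,.172,.05,.066);print(np.round(q,4),f)
E
```

```text
jaw_handle [(0.8, array([182., 193.]), array([ 0.5663, -0.1297,  0.092 ]))]
vise_face [(0.77, array([168., 302.]), array([ 0.6581, -0.0608,  0.028 ]))]
front [(0.58, array([167., 292.]), array([ 0.6477, -0.0664,  0.028 ]))]
285 314 80 266 4194
[ 0.6448 -0.0654  0.6152] 0.07965753713005912
```

View pics/w2.png

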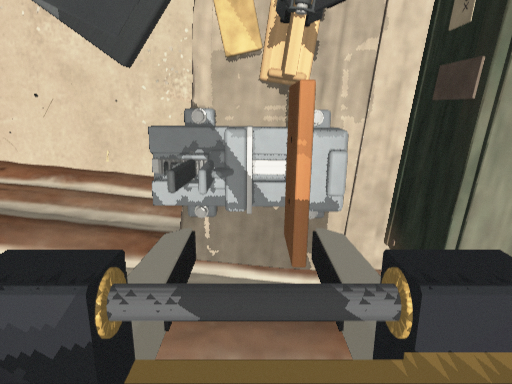

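The jaw is open by about 53 mm, and the front still stands upright against the fixed jaw, its top running from (300,81) to (300,266). Next is the grasp near its top edge.

```bash
python3 - <<'E'
from h import *
plan((.6443,-.064,.2,.62+np.pi/2),(.6443,-.064,.109,.62+np.pi/2))
E
```

```text
[0.36, 4.65, 6.05, 0.01]
--
[0.0, 0.0, 9.1, -0.0]
--
```

Request:
{"method": "drive_tool", "body": {
  "deltas": [
    [[0.4,4.6,3,0.01],[0.4,4.6,6,0.01],[0.4,4.6,6,0.01],[0.4,4.6,9,0.01],[0.4,4.6,12,0.01],[0.4,4.6,15.2,0.01],[0.4,4.6,15.2,0.01],[0.4,4.6,15.2,0.01]]
  ],
  "jaw": 5.0
}}

```text
t: 7.43
ee_pos: [0.643, -0.0643, 0.1092]
tool_rot: [-3.138, -0.004, 2.186]
force: [0.6, 0.2, 1.1]
width: 0.0499
finger_force: 0.0
```

Request:
{"method": "drive_tool", "body": {
  "deltas": [
    [[0,0,0,0],[0,0,0,0],[0,0,0,0],[0,0,0,0],[0,0,0,0],[0,0,0,0],[0,0,0,0],[0,0,0,0]]
  ],
  "jaw": 0.5
}}

```text
t: 8.1
ee_pos: [0.6453, -0.0639, 0.1114]
tool_rot: [3.141, 0.001, 2.187]
force: [-0.5, -0.1, 4.1]
width: 0.0134
finger_force: 30.0
```

Gripped. Lifting slowly, then measuring the drawer from above before placing.

Request:
{"method": "drive_tool", "body": {
  "deltas": [
    [[0,0,-1,0],[0,0,-2.5,0],[0,0,-4.5,0],[0,0,-7,0],[0,0,-9.5,0],[0,0,-12,0],[0,0,-14,0],[0,0,-14,0]]
  ]
}}

```text
t: 8.77
ee_pos: [0.647, -0.0643, 0.2561]
tool_rot: [3.136, 0.007, 2.187]
force: [0.4, 0.3, -0.8]
width: 0.0137
finger_force: 30.0
```

```bash
python3 - <<'E'
from h import *
plan((.45,.18,.25,.605+np.pi/2),(.45,.27,.25,.605+np.pi/2),step=20)
E
```

```text
[15.66, -0.98, 0.31, 0.01]
[15.66, -1.07, 0.31, 0.01]
--
[7.4, 5.12, -0.0, -0.0]
--
```

Request:
{"method": "drive_tool", "body": {
  "deltas": [
    [[1.5,0,0,0],[4,-0.3,0.1,0.01],[7,-0.5,0.2,0.01],[10,-0.7,0.3,0.01],[13,-0.8,0.3,0.01],[15,-1,0.3,0.01],[17,-1,0.3,0.01]]
  ]
}}

```text
t: 9.35
ee_pos: [0.5366, 0.0702, 0.2462]
tool_rot: [-3.14, -0.002, 2.177]
force: [0.2, -0.1, -1.0]
width: 0.0138
finger_force: 30.0
```

Request:
{"method": "drive_tool", "body": {
  "deltas": [
    [[2.5,0,0,0],[5,-0.3,0.1,0.01],[8,-0.5,0.2,0.01],[11,-0.7,0.3,0.01],[13,-0.8,0.3,0.01],[14.3,-1,0.3,0.01],[14.3,-1,0.3,0.01]]
  ]
}}

```text
t: 9.93
ee_pos: [0.4467, 0.1825, 0.2438]
tool_rot: [-3.14, -0.002, 2.169]
force: [0.4, -0.3, -1.8]
width: 0.0135
finger_force: 30.0
```

Request:
{"method": "drive_tool", "body": {
  "deltas": [
    [[1.5,0.5,0,0],[3,1.5,0,0],[5,3,0,0],[7.4,5.1,0,0],[7.4,5.1,0,0],[7.4,5.1,0,0],[7.4,5.1,0,0]]
  ]
}}

```text
t: 10.52
ee_pos: [0.4499, 0.2699, 0.2439]
tool_rot: [-3.14, 0.001, 2.167]
force: [-0.2, -0.9, -1.4]
width: 0.0135
finger_force: 30.0
```

```bash
python3 - <<'E'
from h import *
print(state()["ee_pos"],state()["tool_rot"])
im=look("w3")
for l in("drawer","front"):
    print(l,[(round(d["conf"],2),np.round(d["point"]),np.round(pix2world("wrist",d["point"],0 if l=="drawer" else .17),4)) for d in nets.pinpoint(l,"wrist")])
m=nets.silhouettes("drawer","wrist");print([(d["conf"],d["box"]) for d in m])
vision.read_camera("top");t=nets.silhouettes("drawer","top")
q,f=fit({"top":t[0]["region"]},(.57,.395,[.6]),.12,.16,0,.064);print(np.round(q,4),f)
print([np.round(w2p("wrist",X)) for X in box((.57,.3945,.605),.12,.16,.064,0)[::2]])
E
```

```text
[0.44990025 0.26987444 0.24390659] [-3.14000809e+00  5.14378746e-04  2.16688926e+00]
drawer [(0.97, array([136., 401.]), array([0.5694, 0.3942, 0.    ]))]
front [(0.67, array([204., 252.]), array([0.4477, 0.2719, 0.17  ]))]
[(0.87, [344.4, 54.1, 163.9, 170.1])]
[ 0.7574  0.1201 -0.268 ] 1.9975896361165955
[array([361., 221.]), array([373.,  53.]), array([479., 220.]), array([506.,  51.])]
```

View pics/w3.png

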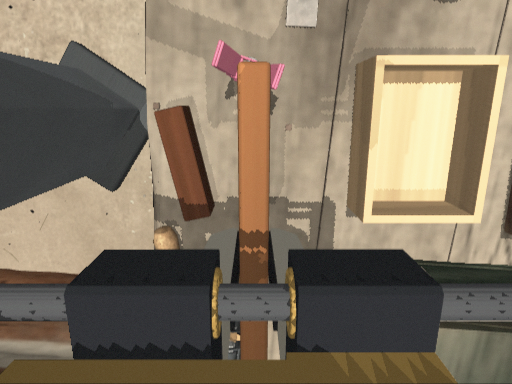

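The picture shows the board held upright, its far end at (254,62). The drawer rim corners are at (375,56), (507,55), (360,221) and (482,220), as predicted. The dark oak blank is at (185,163), with a pink clamp behind the board.

```bash
python3 - <<'E'
from h import *
s=state();W["wrist"]=wristcal();im=cv2.imread("pics/w3.png")
m=nets.silhouettes("drawer","wrist")
vision.read_camera("wrist");m=nets.silhouettes("drawer","wrist")[0]["region"]
q,f=fit({"wrist":m},(.57,.395,[.6]),.12,.16,0,.064);print("drawer",np.round(q,4),f)
# rim corners by pixel
C=[pix2world("wrist",rc,.064)[:2] for rc in((56,375),(55,507),(221,360),(220,482))];print(np.round(C,4),np.round(np.mean(C,0),4))
for a,b in((0,2),(1,3)): d=C[a]-C[b];print("yaw",np.arctan2(-d[0],d[1]),np.linalg.norm(d))
for a,b in((0,1),(2,3)): d=C[b]-C[a];print("yaw",np.arctan2(d[1],d[0]),np.linalg.norm(d))
bm=cmask(im,(3,100,40),(16,255,255),(225,40,60,190))
fy=s["tool_rot"][2]-np.pi/2;v=np.array([-np.sin(fy),np.cos(fy)]);u=np.array([v[1],-v[0]])
for rc in((62,241),(62,269),(62,254),(230,239),(230,271)):
    d=pix2world("wrist",rc,.249)[:2]-s["ee_pos"][:2];print(rc,np.round([d@u,d@v],4))
P=pix2world("wrist",(107,157),.042);
for rc in((107,157),(106,187),(217,186),(207,213)):print(np.round(pix2world("wrist",rc,.042),4))
E
```

```text
drawer [0.5728 0.3939 0.6047] 0.028976204617326345
[[0.4787 0.4256]
 [0.5779 0.4935]
 [0.5659 0.2936]
 [0.6689 0.3644]] [0.5729 0.3943]
yaw 0.5838275632864175 0.15818702639158128
yaw 0.6139323225108483 0.15798812318570138
yaw 0.6006098087092097 0.1201472817949534
yaw 0.6021361311252035 0.1249067728655417
(62, 241) [-0.0048  0.0855]
(62, 269) [0.0067 0.0855]
(62, 254) [0.0005 0.0855]
(230, 239) [-0.0065  0.0122]
(230, 271) [0.0083 0.0122]
[0.3317 0.2721 0.042 ]
[0.3562 0.2898 0.042 ]
[0.4161 0.1891 0.042 ]
[0.4344 0.2151 0.042 ]
```

```bash
python3 - <<'E'
from h import *
u=np.array([np.cos(.604),np.sin(.604)]);d=np.array([.572,.3943])
A=(*(d-.077*u),.2,.604+np.pi/2);B=(*(d-.075*u),.087,.604+np.pi/2)
plan(A,B)
E
```

```text
[3.33, 9.37, 4.48, -0.01]
--
[-0.0, 0.2, 11.3, -0.0]
--
```

Request:
{"method": "drive_tool", "body": {
  "deltas": [
    [[1,2,1,-0.01],[2,4,2,-0.01],[3.3,7,3,-0.01],[3.3,9.4,4.5,-0.01],[3.3,9.4,4.5,-0.01],[3.3,9.4,4.5,-0.01],[3.3,9.4,4.5,-0.01],[3.3,9.4,4.5,-0.01]]
  ]
}}

```text
t: 11.63
ee_pos: [0.5086, 0.3504, 0.2005]
tool_rot: [3.141, 0.0, 2.177]
force: [-0.1, -0.2, -0.9]
width: 0.0134
finger_force: 30.0
```

Request:
{"method": "drive_tool", "body": {
  "deltas": [
    [[0,0.2,2,0],[0,0.2,4,0],[0,0.2,6,0],[0,0.2,8,0],[0,0.2,10,0],[0,0.2,11,0],[0,0.2,11.2,0],[0,0.2,11.2,0]]
  ]
}}

```text
t: 12.3
ee_pos: [0.5105, 0.3517, 0.0881]
tool_rot: [-3.142, 0.0, 2.177]
force: [0.4, -0.6, -1.6]
width: 0.0137
finger_force: 30.0
```

Request:
{"method": "drive_tool", "body": {
  "deltas": [
    [[0,0,0.2,0],[0,0,0.3,0],[0,0,0.4,0],[0,0,0.4,0]]
  ]
}}

```text
t: 12.63
ee_pos: [0.5109, 0.3522, 0.0843]
tool_rot: [3.141, 0.0, 2.177]
force: [-0.0, -0.9, -2.0]
width: 0.014
finger_force: 30.0
```

Request:
{"method": "drive_tool", "body": {
  "deltas": [
    [[0,0.2,0,0],[0,0.4,0,0],[0,0.6,0,0],[0,0.7,0,0],[0,0.7,0,0]]
  ]
}}

```text
t: 13.05
ee_pos: [0.5165, 0.3561, 0.0836]
tool_rot: [-3.141, 0.0, 2.177]
force: [-0.7, 0.2, -1.6]
width: 0.0136
finger_force: 30.0
```

Request:
{"method": "drive_tool", "body": {
  "deltas": [
    [[0,0,0.1,0],[0,0.1,0.2,0],[0,0.15,0.2,0],[0,0.2,0.2,0],[0,0.2,0.2,0]]
  ]
}}

```text
t: 13.47
ee_pos: [0.5171, 0.3565, 0.0834]
tool_rot: [-3.14, 0.0, 2.177]
force: [-6.6, -4.2, 11.6]
width: 0.0136
finger_force: 30.1
```

```bash
python3 - <<'E'
from h import *
s=state();print(s["force"],s["ft_torque"]);im=look("w4")
u=np.array([np.cos(.604),np.sin(.604)]);v=np.array([-u[1],u[0]])
vision.read_camera("wrist");m=nets.silhouettes("drawer","wrist");print(m[0]["conf"],m[0]["box"])
cv2.imwrite("pics/w4c.png",cv2.resize(im[0:280,180:480],(643,600),interpolation=cv2.INTER_CUBIC))
E
```

```text
[-6.60760404 -4.2216953  11.57488059] [-0.87878314  1.26474213 -0.1894788 ]
0.64 [264.4, 82.2, 247.6, 283.3]
```

View pics/w4c.png

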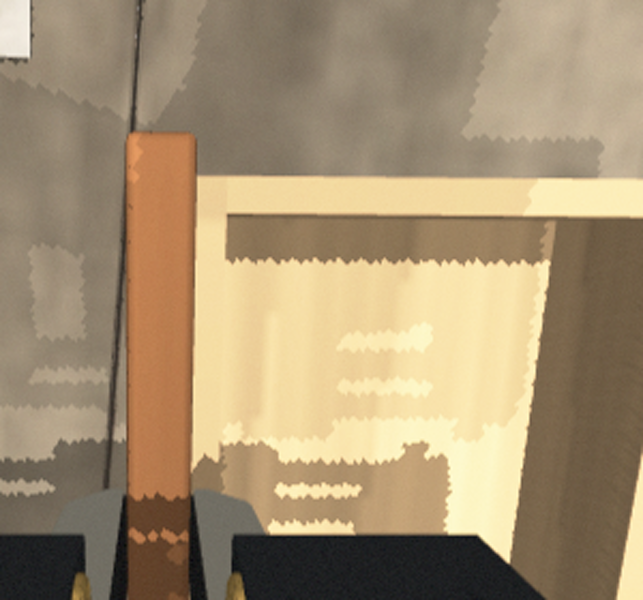

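Contact shows both down and sideways, and the board lies flush along the drawer's front wall. Its far end is at crop row 132, against 177 for the drawer corner.

```bash
python3 - <<'E'
from h import *
W["wrist"]=wristcal();s=state()
u=np.array([np.cos(.604),np.sin(.604)]);v=np.array([-u[1],u[0]])
d=np.array([.572,.3943])
for rc,z in(((61.6,256),.088),((82.6,273),.064),((99,286),.064)):
    p=pix2world("wrist",rc,z)[:2]-d;print(np.round([p@u,p@v],4))
p=s["ee_pos"][:2]-d;print(p@u,p@v)
E
```

```text
[-0.0655  0.0857]
[-0.0572  0.0791]
[-0.0507  0.0715]
-0.06669502278683298 9.328402305385994e-05
```

Request:
{"method": "drive_tool", "body": {
  "deltas": [
    [[0,-0.1,-0.1,0],[0,-0.1,-0.1,0],[0,-0.1,-0.1,0],[0,-0.1,-0.1,0],[0,-0.1,-0.1,0]]
  ],
  "jaw": 3.2
}}

```text
t: 14.03
ee_pos: [0.5172, 0.3566, 0.0824]
tool_rot: [-3.141, -0.0, 2.177]
force: [0.6, 0.4, 0.1]
width: 0.0319
finger_force: 0.0
```

Request:
{"method": "drive_tool", "body": {
  "deltas": [
    [[0,0,-2,0],[0,0,-5,0],[0,0,-9,0],[0,0,-13,0],[0,0,-16,0],[0,0,-16,0]]
  ]
}}

```text
t: 14.53
ee_pos: [0.5203, 0.3581, 0.2507]
tool_rot: [3.129, 0.002, 2.177]
force: [0.8, 0.2, 0.1]
width: 0.032
finger_force: 0.0
```

```bash
python3 - <<'E'
from h import *
s=state();print(s["ee_pos"])
plan((.50,.06,.27,2.15),step=26)
E
```

```text
[0.5202706  0.35810914 0.25067117]
[-11.67, -9.32, -0.97, 0.01]
[-11.8, -9.17, -0.97, 0.01]
--
```

Request:
{"method": "drive_tool", "body": {
  "deltas": [
    [[-11,-6.5,-1,0.01],[-11,-6.5,-1,0.01],[-11,-6.5,-1,0.01],[-11,-6.5,-1,0.01],[-11,-6.5,-1,0.01]]
  ]
}}

```text
t: 14.95
ee_pos: [0.5268, 0.227, 0.2525]
tool_rot: [-3.141, 0.0, 2.163]
force: [0.4, 0.4, 0.7]
width: 0.0322
finger_force: 0.0
```

Request:
{"method": "drive_tool", "body": {
  "deltas": [
    [[-11,-6.5,-1,0.01],[-11,-6.5,-1,0.01],[-11,-6.5,-1,0.01],[-11,-6.5,-1,0.01],[-11,-6.5,-1,0.01],[-11,-6.5,-1,0.01],[-11,-6.5,-1,0.01]]
  ]
}}

```text
t: 15.53
ee_pos: [0.5341, 0.1035, 0.2622]
tool_rot: [-3.141, -0.001, 2.158]
force: [-0.4, -0.2, -0.3]
width: 0.0317
finger_force: 0.0
```

```bash
python3 - <<'E'
from h import *
s=state();print(s["ee_pos"],s["tool_rot"]);im=look("w5")
print([(round(d["conf"],2),np.round(d["point"]),np.round(pix2world("wrist",d["point"],.024),4)) for d in nets.pinpoint("clamp_1","wrist")])
print([(round(d["conf"],2),np.round(d["box"])) for d in nets.silhouettes("clamp_1","wrist")])
print([(round(d["conf"],2),np.round(d["point"]),np.round(pix2world("wrist",d["point"],0),4)) for d in nets.pinpoint("rack","wrist")])
E
```

```text
[0.53413823 0.10347248 0.26218532] [-3.14144741e+00 -1.16820600e-03  2.15848792e+00]
[(0.89, array([172., 248.]), array([0.5308, 0.0963, 0.024 ])), (0.8, array([133., 259.]), array([0.5176, 0.1399, 0.024 ])), (0.76, array([207., 248.]), array([0.5551, 0.0615, 0.024 ]))]
[(0.96, array([217., 197.,  66.,  55.])), (0.74, array([222., 124.,  69.,  34.])), (0.62, array([216., 162.,  72.,  49.]))]
[(0.67, array([184., 252.]), array([0.5458, 0.0823, 0.    ]))]
```

View pics/w5.png

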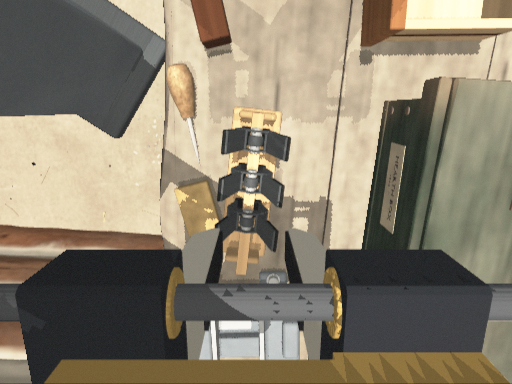

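```bash
python3 - <<'E'
from h import *
im=cv2.imread("pics/w5.png")
cv2.imwrite("pics/w5c.png",cv2.resize(im[95:255,195:315],(450,600),interpolation=cv2.INTER_CUBIC))
E
```

```text
(no output)
```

View pics/w5c.png

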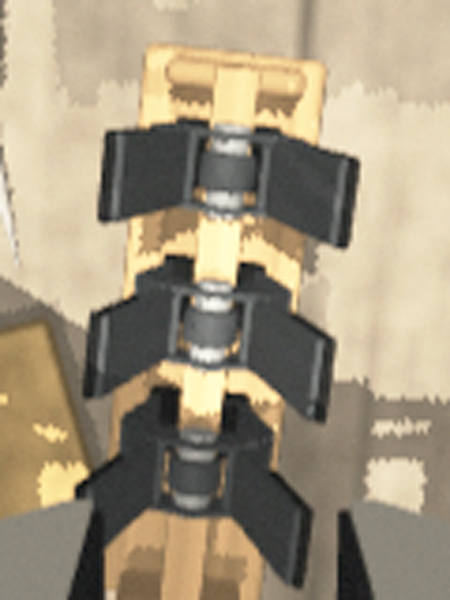

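The crop confirms three black spring clamps on the rail, with pins at crop (231,170), (212,321) and (196,472). The pink one is not on the rack.

```bash
python3 - <<'E'
from h import *
W["wrist"]=wristcal()
f=lambda x,y,z:pix2world("wrist",(95+y/3.75,195+x/3.75),z)[:2]
P=[f(231,170,.082),f(212,321,.082),f(196,472,.082)];print("pins",np.round(P,4))
d=P[0]-P[2];print("rack y dir yaw",np.arctan2(-d[0],d[1]),np.linalg.norm(d))
for c in([(118,130),(103,218),(357,158),(343,247)],[(100,310),(88,398),(333,340),(320,420)]):
    q=[f(*p,.131) for p in c];L=(q[0]+q[1])/2;R=(q[2]+q[3])/2
    print("tops mid",np.round((L+R)/2,4),"width",np.linalg.norm(R-L),"x yaw",np.arctan2(*(R-L)[::-1]), "y yaws",[np.arctan2(-(a-b)[0],(a-b)[1]) for a,b in((q[0],q[1]),(q[2],q[3]))])
q=[f(*p,.075) for p in((216,70),(253,70),(175,600),(205,600))];print("rail",[np.round(x,4) for x in q], np.arctan2(-(q[0]-q[2])[0],(q[0]-q[2])[1]))
E
```

```text
pins [[0.5165 0.1355]
 [0.5343 0.0997]
 [0.5539 0.0622]]
rack y dir yaw 0.47269581289011525 0.08229165441084584
tops mid [0.5158 0.1355] width 0.05323397786109599 x yaw 0.46899514299359146 y yaws [np.float64(0.3965369211259826), np.float64(0.4549692925969053)]
tops mid [0.5346 0.0992] width 0.05345417745118271 x yaw 0.4724604544761423 y yaws [np.float64(0.43137598696116636), np.float64(0.45085780135329934)]
rail [array([0.4994, 0.1541]), array([0.5074, 0.1594]), array([0.5713, 0.0247]), array([0.5784, 0.0294])] 0.5068866572623606
```

```bash
python3 - <<'E'
from h import *
plan((.5162,.1355,.2,.472+np.pi/2),(.5162,.1355,.108,.472+np.pi/2))
E
```

```text
[3.69, 0.31, 6.25, 0.12]
--
[0.0, 0.0, 9.2, -0.0]
--
```

Request:
{"method": "drive_tool", "body": {
  "deltas": [
    [[3.7,0.3,3,0.12],[3.7,0.3,6.2,0.12],[3.7,0.3,6.2,0.12],[3.7,0.3,6.2,0.12],[3.7,0.3,9.5,0.12],[3.7,0.3,12.5,0.12],[3.7,0.3,15.4,0.12],[3.7,0.3,15.4,0.12]]
  ],
  "jaw": 7.8
}}

```text
t: 16.4
ee_pos: [0.5148, 0.1335, 0.1058]
tool_rot: [-3.136, -0.002, 2.037]
force: [-0.8, -0.2, -1.2]
width: 0.0773
finger_force: 0.0
```

Request:
{"method": "drive_tool", "body": {
  "deltas": [
    [[0,0,0,0],[0,0,0,0],[0,0,0,0],[0,0,0,0],[0,0,0,0],[0,0,0,0],[0,0,0,0],[0,0,0,0]]
  ],
  "jaw": 1.5
}}

```text
t: 17.07
ee_pos: [0.5191, 0.1336, 0.1139]
tool_rot: [3.136, 0.004, 2.038]
force: [-10.2, -7.1, 32.9]
width: 0.0305
finger_force: 23.7
```

Request:
{"method": "drive_tool", "body": {
  "deltas": [
    [[0,0,-0.3,0],[0,0,-0.5,0],[0,0,-0.5,0],[0,0,-0.5,0],[0,0,-0.5,0]]
  ],
  "jaw": 1.5
}}

```text
t: 17.48
ee_pos: [0.5169, 0.1342, 0.1144]
tool_rot: [3.14, 0.001, 2.037]
force: [-1.2, -0.2, 6.6]
width: 0.0271
finger_force: 30.0
```

Request:
{"method": "drive_tool", "body": {
  "deltas": [
    [[0,0,-1,0],[0,0,-3,0],[0,0,-5,0],[0,0,-7,0],[0,0,-9,0],[0,0,-11,0],[0,0,-11,0],[0,0,-11,0]]
  ]
}}

```text
t: 18.15
ee_pos: [0.5169, 0.1342, 0.2244]
tool_rot: [3.14, 0.001, 2.037]
force: [-0.7, 0.5, -0.6]
width: 0.0276
finger_force: 30.0
```

```bash
python3 - <<'E'
from h import *
a=.604+np.pi/2;u=np.array([np.cos(.604),np.sin(.604)]);v=np.array([-u[1],u[0]]);c=np.array([.5205,.3589])
print(state()["width"],state()["ee_pos"]);p=c+.048*v;plan((*p,.225,a),(*p,.132,a))
E
```

```text
0.027616649238929022 [0.51685315 0.13419561 0.22439989]
[24.66, 9.76, -0.06, -0.14]
--
[0.0, 0.0, 9.3, -0.0]
--
```

Request:
{"method": "drive_tool", "body": {
  "deltas": [
    [[2,0.8,0,-0.14],[5,2,0,-0.14],[9,3.5,0,-0.14],[13,5,0,-0.14],[17,6.7,0,-0.14],[21,8.3,0,-0.14],[24,9.6,0,-0.14],[24.7,9.8,0,-0.14]]
  ]
}}

```text
t: 18.82
ee_pos: [0.4907, 0.404, 0.2209]
tool_rot: [-3.139, -0.003, 2.181]
force: [0.0, -0.6, -0.5]
width: 0.0275
finger_force: 30.0
```

Request:
{"method": "drive_tool", "body": {
  "deltas": [
    [[0,0,0,0],[0,0,1,0],[0,0,2,0],[0,0,3,0],[0,0,3.5,0],[0,0,3.5,0]]
  ]
}}

```text
t: 19.32
ee_pos: [0.4923, 0.3969, 0.1863]
tool_rot: [-3.137, -0.0, 2.175]
force: [-0.2, -0.0, -1.0]
width: 0.0276
finger_force: 30.0
```

```bash
python3 - <<'E'
from h import *
im=look();s=state();print(s["ee_pos"],s["tool_rot"])
a=.604;u=np.array([np.cos(a),np.sin(a)]);v=np.array([-u[1],u[0]]);c=np.array([.5205,.3589])
d=s["ee_pos"][:2]-c;print(d@u,d@v)
cv2.imwrite("pics/w6.png",im)
plan((*(c+.048*v),.132,a+np.pi/2))
E
```

```text
[0.49282818 0.39746193 0.18750593] [-3.13939452e+00 -1.86012724e-04  2.17520243e+00]
-0.0008750198422446953 0.047455101373417186
[0.05, 0.09, 5.55, 0.0]
--
```

View pics/w6.png

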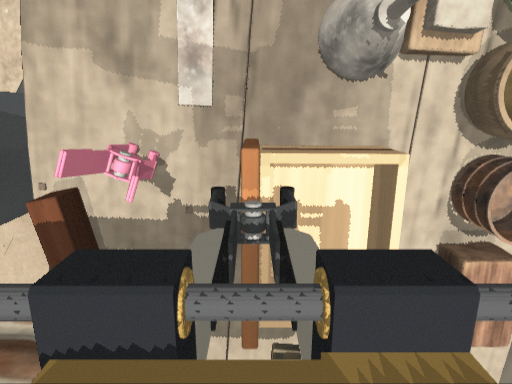

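The clamp is held upright and squeezed, pin at (253,222) and tips at (218,205) and (288,200). They straddle the front and wall (columns 243 to 272). Lowering it now.

Request:
{"method": "drive_tool", "body": {
  "deltas": [
    [[0,0.1,1,0],[0,0.1,2,0],[0,0.1,3,0],[0,0.1,4,0],[0,0.1,5,0],[0,0.1,5.5,0],[0,0.1,5.5,0],[0,0.1,5.5,0]]
  ]
}}

```text
t: 20.03
ee_pos: [0.4936, 0.3993, 0.1332]
tool_rot: [-3.141, -0.0, 2.177]
force: [-0.2, 0.7, -0.4]
width: 0.0271
finger_force: 30.0
```

Request:
{"method": "drive_tool", "body": {
  "deltas": [
    [[0,0,0,0],[0,0,0,0],[0,0,0,0],[0,0,0,0],[0,0,0,0],[0,0,0,0],[0,0,0,0]]
  ],
  "jaw": 7.6
}}

```text
t: 20.62
ee_pos: [0.4939, 0.3994, 0.1339]
tool_rot: [3.141, 0.0, 2.177]
force: [-0.1, 0.4, 0.5]
width: 0.0694
finger_force: 0.0
```

Request:
{"method": "drive_tool", "body": {
  "deltas": [
    [[0,0,-2,0],[0,0,-5,0],[0,0,-8,0],[0,0,-11,0],[0,0,-13,0],[0,0,-13,0],[0,0,-13,0]]
  ]
}}

```text
t: 21.2
ee_pos: [0.4943, 0.3997, 0.2649]
tool_rot: [3.139, 0.0, 2.177]
force: [0.1, 0.8, -0.3]
width: 0.076
finger_force: 0.0
```

```bash
python3 - <<'E'
from h import *
im=look();s=state()
cv2.imwrite("pics/w7.png",im)
plan((.5345,.0995,.23,.472+np.pi/2),(.5345,.0995,.115,.472+np.pi/2),step=26)
E
```

```text
[-13.48, -6.85, 1.66, 0.07]
[-13.91, -5.94, 1.66, 0.07]
--
[-0.0, -0.0, 11.5, -0.0]
--
```

View pics/w7.png

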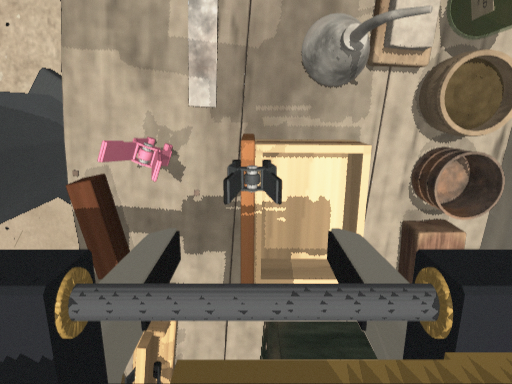

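The clamp sits upright over the front and wall at (253,178). Going for the middle one.

Request:
{"method": "drive_tool", "body": {
  "deltas": [
    [[-13.5,-6.9,1.7,0.07],[-13.5,-6.9,1.7,0.07],[-13.5,-6.9,1.7,0.07],[-13.5,-6.9,1.7,0.07],[-13.5,-6.9,1.7,0.07]]
  ]
}}

```text
t: 21.67
ee_pos: [0.5133, 0.2439, 0.2437]
tool_rot: [-3.135, 0.001, 2.102]
force: [0.3, 0.8, 0.5]
width: 0.0762
finger_force: 0.0
```

Request:
{"method": "drive_tool", "body": {
  "deltas": [
    [[-13.9,-5.9,1.7,0.07],[-13.9,-5.9,1.7,0.07],[-13.9,-5.9,1.7,0.07],[-13.9,-5.9,1.7,0.07],[-13.9,-5.9,1.7,0.07],[-13.9,-5.9,1.7,0.07],[-13.9,-5.9,1.7,0.07]]
  ],
  "jaw": 7.6
}}

```text
t: 22.25
ee_pos: [0.5337, 0.1004, 0.2287]
tool_rot: [-3.14, -0.002, 2.037]
force: [-0.2, 0.2, 0.1]
width: 0.0759
finger_force: 0.0
```

```bash
python3 - <<'E'
from h import *
im=look();print([(round(d["conf"],2),np.round(d["point"]),np.round(pix2world("wrist",d["point"],.024),4)) for d in nets.pinpoint("clamp_1","wrist")])
plan((.5345,.0995,.111,.472+np.pi/2))
print(np.round(w2p("wrist",(.5343,.0997,.08))),state()["ee_pos"])
E
```

```text
[(0.82, array([175., 251.]), array([0.5323, 0.0977, 0.024 ])), (0.82, array([213., 256.]), array([0.5563, 0.0625, 0.024 ]))]
[-0.16, -0.01, 11.83, -0.0]
--
[254. 186.] [0.53384914 0.10099873 0.22925362]
```

Request:
{"method": "drive_tool", "body": {
  "deltas": [
    [[-0.1,0,3,0],[-0.1,0,6,0],[-0.1,0,9,0],[-0.1,0,11.8,0],[-0.1,0,11.8,0],[-0.1,0,11.8,0]]
  ],
  "jaw": 7.6
}}

```text
t: 22.85
ee_pos: [0.5335, 0.0999, 0.1108]
tool_rot: [-3.139, -0.002, 2.039]
force: [-0.2, 0.5, 0.4]
width: 0.0762
finger_force: 0.0
```

Request:
{"method": "drive_tool", "body": {
  "deltas": [
    [[0,0,0,0],[0,0,0,0],[0,0,0,0],[0,0,-0.1,0],[0,0,-0.2,0],[0,0,-0.3,0],[0,0,-0.4,0],[0,0,-0.5,0]]
  ],
  "jaw": 1.5
}}

```text
t: 23.52
ee_pos: [0.5359, 0.0985, 0.1193]
tool_rot: [3.138, 0.002, 2.037]
force: [-4.6, -1.0, 9.9]
width: 0.028
finger_force: 19.8
```

Request:
{"method": "drive_tool", "body": {
  "deltas": [
    [[0,0,0,0],[0,0,0,0],[0,0,0,0],[0,0,0,0]]
  ],
  "jaw": 1.5
}}

```text
t: 23.85
ee_pos: [0.536, 0.0985, 0.1193]
tool_rot: [3.138, 0.002, 2.037]
force: [-1.5, 0.2, 10.3]
width: 0.0273
finger_force: 29.9
```

Request:
{"method": "drive_tool", "body": {
  "deltas": [
    [[0,0,-1,0],[0,0,-3,0],[0,0,-5,0],[0,0,-7,0],[0,0,-9,0],[0,0,-11,0],[0,0,-11,0]]
  ]
}}

```text
t: 24.43
ee_pos: [0.5369, 0.0985, 0.2317]
tool_rot: [3.134, 0.004, 2.037]
force: [0.5, -0.2, -0.5]
width: 0.0273
finger_force: 29.8
```

```bash
python3 - <<'E'
from h import *
a=.604+np.pi/2;c=np.array([.5205,.3589])
plan((*c,.23,a),(*c,.135,a))
E
```

```text
[24.0, 10.23, 0.17, -0.14]
--
[0.0, 0.0, 9.5, -0.0]
--
```

Request:
{"method": "drive_tool", "body": {
  "deltas": [
    [[2,0.8,0,-0.14],[5,2,0,-0.14],[9,3.8,0,-0.14],[13,5.5,0,-0.14],[17,7.2,0,-0.14],[21,9,0,-0.14],[23.5,10,0,-0.14],[24,10.2,0,-0.14]]
  ]
}}

```text
t: 25.1
ee_pos: [0.5162, 0.3642, 0.2255]
tool_rot: [3.141, -0.003, 2.181]
force: [-0.2, -0.9, -1.3]
width: 0.0272
finger_force: 29.9
```

Request:
{"method": "drive_tool", "body": {
  "deltas": [
    [[0,0,0,0],[0,0,0,0],[0,0,1,0],[0,0,2,0],[0,0,2,0],[0,0,2,0]]
  ]
}}

```text
t: 25.6
ee_pos: [0.5176, 0.3573, 0.2053]
tool_rot: [-3.139, -0.0, 2.175]
force: [-0.6, -0.7, -0.6]
width: 0.0274
finger_force: 29.9
```

```bash
python3 - <<'E'
from h import *
plan((.5205,.3589,.1355,.604+np.pi/2))
E
```

```text
[-0.03, 0.33, 6.98, 0.0]
--
```

Request:
{"method": "drive_tool", "body": {
  "deltas": [
    [[0,0.3,0,0],[0,0.3,2,0],[0,0.3,3,0],[0,0.3,4,0],[0,0.3,5,0],[0,0.3,6,0],[0,0.3,7,0],[0,0.3,7,0]]
  ]
}}

```text
t: 26.27
ee_pos: [0.5192, 0.3599, 0.134]
tool_rot: [-3.138, -0.001, 2.177]
force: [-0.6, -0.0, -1.4]
width: 0.0276
finger_force: 29.9
```

Request:
{"method": "drive_tool", "body": {
  "deltas": [
    [[0,0,0,0],[0,0,0,0],[0,0,0,0],[0,0,0,0],[0,0,0,0],[0,0,0,0],[0,0,0,0]]
  ],
  "jaw": 7.6
}}

```text
t: 26.85
ee_pos: [0.5206, 0.3606, 0.1371]
tool_rot: [3.141, 0.0, 2.177]
force: [0.2, 1.1, -0.1]
width: 0.0694
finger_force: 0.0
```

Request:
{"method": "drive_tool", "body": {
  "deltas": [
    [[0,0,-2,0],[0,0,-5,0],[0,0,-8,0],[0,0,-11,0],[0,0,-13,0],[0,0,-13,0],[0,0,-13,0]]
  ]
}}

```text
t: 27.43
ee_pos: [0.521, 0.3608, 0.268]
tool_rot: [3.138, 0.001, 2.177]
force: [0.1, -0.0, -0.1]
width: 0.0766
finger_force: 0.0
```

```bash
python3 - <<'E'
from h import *
im=look("w8")
print([(round(d["conf"],2),np.round(d["point"]),np.round(pix2world("wrist",d["point"],.04),4)) for d in nets.pinpoint("clamp_1","wrist")])
print([(round(d["conf"],2),np.round(d["box"])) for d in nets.silhouettes("clamp_1","wrist")])
plan((.5545,.0618,.23,.472+np.pi/2),(.5545,.0618,.111,.472+np.pi/2),step=26)
E
```

```text
[(0.79, array([171., 252.]), array([0.5223, 0.3586, 0.04  ])), (0.78, array([109., 158.]), array([0.4   , 0.3568, 0.04  ])), (0.74, array([120., 252.]), array([0.489 , 0.4051, 0.04  ])), (0.53, array([361., 148.]), array([0.5527, 0.0751, 0.04  ]))]
[(0.84, array([223., 112.,  60.,  33.])), (0.81, array([224., 159.,  62.,  48.])), (0.61, array([93., 89., 77., 38.])), (0.57, array([122., 355.,  41.,  29.])), (0.35, array([ 61., 133.,  70., 106.]))]
[-13.25, -7.06, 1.73, 0.07]
[-13.7, -6.16, 1.73, 0.07]
--
[-0.0, -0.0, 11.9, -0.0]
--
```

Request:
{"method": "drive_tool", "body": {
  "deltas": [
    [[-13.2,-7,1.7,0.07],[-13.2,-7,1.7,0.07],[-13.2,-7,1.7,0.07],[-13.2,-7,1.7,0.07],[-13.2,-7,1.7,0.07]]
  ]
}}

```text
t: 28.0
ee_pos: [0.5376, 0.2072, 0.2471]
tool_rot: [-3.136, 0.0, 2.102]
force: [-0.3, 0.2, -0.2]
width: 0.0759
finger_force: 0.0
```

Request:
{"method": "drive_tool", "body": {
  "deltas": [
    [[-13.7,-6.2,1.7,0.07],[-13.7,-6.2,1.7,0.07],[-13.7,-6.2,1.7,0.07],[-13.7,-6.2,1.7,0.07],[-13.7,-6.2,1.7,0.07],[-13.7,-6.2,1.7,0.07],[-13.7,-6.2,1.7,0.07]]
  ],
  "jaw": 7.6
}}

```text
t: 28.58
ee_pos: [0.5544, 0.0637, 0.2319]
tool_rot: [-3.141, -0.002, 2.037]
force: [0.3, 0.2, -0.1]
width: 0.076
finger_force: 0.0
```

```bash
python3 - <<'E'
from h import *
im=look();print([(round(d["conf"],2),np.round(d["point"]),np.round(pix2world("wrist",d["point"],.024),4)) for d in nets.pinpoint("clamp_1","wrist")])
plan((.555,.062,.111,.472+np.pi/2))
E
```

```text
[(0.62, array([176., 253.]), array([0.5559, 0.0601, 0.024 ]))]
[-0.23, -0.06, 12.14, -0.0]
--
```

Request:
{"method": "drive_tool", "body": {
  "deltas": [
    [[-0.2,-0.1,3,0],[-0.2,-0.1,6,0],[-0.2,-0.1,9,0],[-0.2,-0.1,12.1,0],[-0.2,-0.1,12.1,0],[-0.2,-0.1,12.1,0]]
  ],
  "jaw": 7.6
}}

```text
t: 29.18
ee_pos: [0.5534, 0.0619, 0.1107]
tool_rot: [-3.138, -0.002, 2.039]
force: [0.0, 0.4, 0.1]
width: 0.0759
finger_force: 0.0
```

Request:
{"method": "drive_tool", "body": {
  "deltas": [
    [[0,0,0,0],[0,0,0,0],[0,0,0,0],[0,0,-0.1,0],[0,0,-0.2,0],[0,0,-0.3,0],[0,0,-0.4,0],[0,0,-0.5,0]]
  ],
  "jaw": 1.5
}}

```text
t: 29.85
ee_pos: [0.5561, 0.0603, 0.1195]
tool_rot: [3.138, 0.002, 2.037]
force: [-3.8, -1.4, 11.6]
width: 0.0282
finger_force: 20.3
```

Request:
{"method": "drive_tool", "body": {
  "deltas": [
    [[0,0,0,0],[0,0,0,0],[0,0,0,0],[0,0,0,0]]
  ],
  "jaw": 1.5
}}

```text
t: 30.18
ee_pos: [0.5559, 0.0602, 0.1195]
tool_rot: [3.138, 0.002, 2.037]
force: [-2.6, 0.6, 11.0]
width: 0.0276
finger_force: 29.9
```

Request:
{"method": "drive_tool", "body": {
  "deltas": [
    [[0,0,-1,0],[0,0,-3,0],[0,0,-5,0],[0,0,-7,0],[0,0,-9,0],[0,0,-11,0],[0,0,-11,0]]
  ]
}}

```text
t: 30.77
ee_pos: [0.557, 0.0603, 0.2317]
tool_rot: [3.134, 0.004, 2.037]
force: [-0.1, -0.2, -0.1]
width: 0.0272
finger_force: 29.8
```

```bash
python3 - <<'E'
from h import *
a=.604;v=np.array([-np.sin(a),np.cos(a)]);c=np.array([.5205,.3589])-.048*v;print(c)
plan((*c,.23,a+np.pi/2),(*c,.135,a+np.pi/2))
E
```

```text
[0.54776109 0.31939262]
[23.57, 10.82, 0.17, -0.14]
--
[0.0, 0.0, 9.5, -0.0]
--
```

Request:
{"method": "drive_tool", "body": {
  "deltas": [
    [[2,0.9,0,-0.14],[5,2.2,0,-0.14],[9,4.1,0,-0.14],[13,6,0,-0.14],[17,7.8,0,-0.14],[20.5,9.5,0,-0.14],[23,10.7,0,-0.14],[23.6,11,0,-0.14]]
  ]
}}

```text
t: 31.43
ee_pos: [0.5454, 0.3259, 0.2256]
tool_rot: [3.141, -0.002, 2.181]
force: [-0.0, -1.5, -0.1]
width: 0.0274
finger_force: 29.8
```

Request:
{"method": "drive_tool", "body": {
  "deltas": [
    [[0,0,0,0],[0,0,0,0],[0,0,1,0],[0,0,2,0],[0,0,2,0],[0,0,2,0]]
  ]
}}

```text
t: 31.93
ee_pos: [0.5465, 0.3192, 0.2052]
tool_rot: [-3.139, -0.001, 2.175]
force: [-0.1, -0.7, -1.0]
width: 0.0274
finger_force: 29.8
```

```bash
python3 - <<'E'
from h import *
plan((.5478,.3194,.1355,.604+np.pi/2))
E
```

```text
[-0.05, 0.12, 6.97, 0.0]
--
```

Request:
{"method": "drive_tool", "body": {
  "deltas": [
    [[0,0.1,0,0],[0,0.1,2,0],[0,0.1,3,0],[0,0.1,4,0],[0,0.1,5,0],[0,0.1,6,0],[0,0.1,7,0],[0,0.1,7,0]]
  ]
}}

```text
t: 32.6
ee_pos: [0.5465, 0.3208, 0.134]
tool_rot: [-3.138, -0.001, 2.177]
force: [-0.2, -0.3, -0.8]
width: 0.0274
finger_force: 29.8
```

Request:
{"method": "drive_tool", "body": {
  "deltas": [
    [[0,0,0,0],[0,0,0,0],[0,0,0,0],[0,0,0,0],[0,0,0,0],[0,0,0,0],[0,0,0,0]]
  ],
  "jaw": 7.6
}}

```text
t: 33.18
ee_pos: [0.548, 0.3214, 0.1371]
tool_rot: [3.141, 0.0, 2.177]
force: [-0.0, 0.7, 0.5]
width: 0.0692
finger_force: 0.0
```

Request:
{"method": "drive_tool", "body": {
  "deltas": [
    [[0,0,-2,0],[0,0,-5,0],[0,0,-8,0],[0,0,-11,0],[0,0,-13,0],[0,0,-13,0],[0,0,-13,0]]
  ]
}}

```text
t: 33.77
ee_pos: [0.5484, 0.3216, 0.268]
tool_rot: [3.138, 0.001, 2.177]
force: [0.1, -0.2, -0.7]
width: 0.0762
finger_force: 0.0
```

```bash
python3 - <<'E'
from h import *
im=look("w9");W9=im
vision.read_camera("top")
r=nets.silhouettes("pull_blank","top");print([(round(d["conf"],2),d["box"]) for d in r])
if r:print(fit({"top":r[0]["region"]},(*pix2world("top",(r[0]["box"][1]+r[0]["box"][3]/2,r[0]["box"][0]+r[0]["box"][2]/2),.02)[:2],[.4,.8,1.2]),.03,.12,0,.042))
s=state();W["wrist"]=wristcal()
print([np.round(w2p("wrist",(*p,.03))) for p in((.383,.236),)])
plan((.40,.20,.28,.82+np.pi/2))
E
```

```text
[(0.57, [214.6, 226.7, 20.3, 21.5])]
(array([0.41869574, 0.20498079, 1.15110623]), np.float64(1.7294805986648933))
[array([ 92., 148.])]
[-1.57, -18.97, -1.53, -0.21]
--
```

View pics/w9.png

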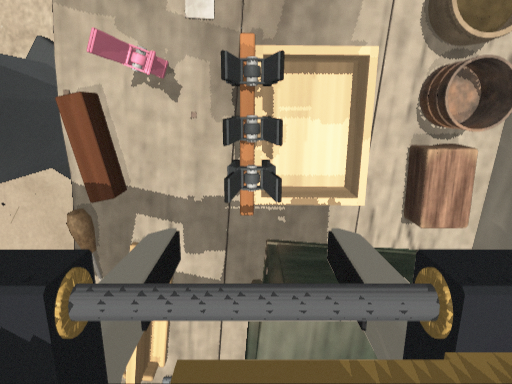

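The picture shows three black clamps upright over the front and wall, at (251,70), (251,128) and (251,178). The dark oak blank is still at (90,147), as predicted, while the block at (442,185) is shorter and wider, so it is not the blank.

```bash
python3 - <<'E'
from h import *
W["wrist"]=wristcal();im=cv2.imread("pics/w9.png")
m=cmask(im,(0,110,20),(12,255,200),(50,80,85,130))
ys,xs=np.where(m);print(xs.min(),xs.max(),ys.min(),ys.max(),m.sum())
q,f=fit({"wrist":m},(.383,.236,[.7,.82,.95]),.03,.12,0,.042);print(np.round(q,4),f)
plan((q[0],q[1],.268,q[2]+np.pi/2))
E
```

```text
55 125 92 201 4272
[0.3832 0.2352 0.8137] 0.14175537893264079
[2.28, -18.35, -0.33, -0.21]
--
```

Request:
{"method": "drive_tool", "body": {
  "deltas": [
    [[2.3,-18.4,0,-0.21],[2.3,-18.4,0,-0.21],[2.3,-18.4,0,-0.21],[2.3,-18.4,0,-0.21],[2.3,-18.4,0,-0.21],[2.3,-18.4,0,-0.21],[2.3,-18.4,0,-0.21],[2.3,-18.4,0,-0.21]]
  ],
  "jaw": 7.0
}}

```text
t: 34.58
ee_pos: [0.3842, 0.2357, 0.2662]
tool_rot: [3.142, -0.0, 2.387]
force: [1.0, 0.8, 0.2]
width: 0.0703
finger_force: 0.0
```

```bash
python3 - <<'E'
from h import *
im=look("w10")
r=nets.silhouettes("pull_blank","wrist");print([(round(d["conf"],2),d["box"]) for d in r])
print(np.round(w2p("wrist",(.3832,.2352,.021))))
l,t,w,h=[int(k) for k in r[0]["box"]]
m=cmask(im,(0,110,20),(12,255,200),(max(l-5,0),max(t-5,0),w+10,h+10));print(m.sum(),r[0]["region"].sum())
for M in(m,r[0]["region"]):
    q,f=fit({"wrist":M},(.383,.236,[.7,.82,.95]),.03,.12,0,.042);print(np.round(q,4),f)
plan((q[0],q[1],.12,q[2]+np.pi/2),(q[0],q[1],.038,q[2]+np.pi/2))
E
```

```text
[(0.63, [237.8, 115.0, 29.3, 108.3]), (0.63, [387.6, 209.6, 88.5, 45.3])]
[253. 166.]
2797 2872
[0.3844 0.234  0.808 ] 0.09485731547022888
[0.3842 0.2356 0.8056] 0.07065293344494976
[0.01, -0.03, 14.61, 0.01]
--
[0.0, 0.0, 8.2, -0.0]
--
```

Request:
{"method": "drive_tool", "body": {
  "deltas": [
    [[0,0,4,0.01],[0,0,8,0.01],[0,0,12,0.01],[0,0,16,0.01],[0,0,19,0.01],[0,0,22,0.01],[0,0,22.8,0.01],[0,0,22.8,0.01]]
  ],
  "jaw": 6.0
}}

```text
t: 35.35
ee_pos: [0.3822, 0.235, 0.0362]
tool_rot: [-3.136, -0.003, 2.377]
force: [0.7, 0.6, 0.7]
width: 0.0601
finger_force: 0.0
```

Request:
{"method": "drive_tool", "body": {
  "deltas": [
    [[0,0,0,0],[0,0,0,0],[0,0,0,0],[0,0,0,0],[0,0,0,0],[0,0,0,0],[0,0,0,0]]
  ],
  "jaw": 1.5
}}

```text
t: 35.93
ee_pos: [0.3842, 0.2357, 0.0397]
tool_rot: [3.14, 0.001, 2.377]
force: [-1.6, -0.2, 7.2]
width: 0.0297
finger_force: 30.0
```

Request:
{"method": "drive_tool", "body": {
  "deltas": [
    [[0,0,-1,0],[0,0,-3,0],[0,0,-6,0],[0,0,-9,0],[0,0,-12,0],[0,0,-15,0],[0,0,-18,0],[0,0,-18,0]]
  ]
}}

```text
t: 36.6
ee_pos: [0.3863, 0.2364, 0.2246]
tool_rot: [3.132, 0.005, 2.377]
force: [1.2, 0.2, -0.6]
width: 0.0295
finger_force: 30.0
```

```bash
python3 - <<'E'
from h import *
im=look("w11");s=state()
m=cmask(im,(0,110,20),(12,255,200),(225,60,60,190));ys,xs=np.where(m);t=ys.min()
a=s["tool_rot"][2]-np.pi/2;v=np.array([-np.sin(a),np.cos(a)])
c=xs[ys==t+2].mean();print(t,c,[(pix2world("wrist",(t,c),s["ee_pos"][2]-.0397+z)[:2]-s["ee_pos"][:2])@v for z in(.042,)])
for y in(t+10,t+40,t+70):print(xs[ys==y].min(),xs[ys==y].max())
plan((.6378,-.0706,.2,.627+np.pi/2),(.6378,-.0706,.08,.627+np.pi/2),step=22)
E
```

```text
122 253.0 [np.float64(0.060591683036084074)]
225 284
225 284
225 284
[-19.73, -2.32, 1.09, 0.09]
[-19.86, -0.55, 1.09, 0.09]
--
[0.0, 0.0, 12.0, -0.0]
--
```

Request:
{"method": "drive_tool", "body": {
  "deltas": [
    [[-2,-0.3,0,0.02],[-5,-0.6,0,0.04],[-9,-1,0.3,0.06],[-13,-1.5,0.6,0.09],[-17,-2,1,0.09],[-19.7,-2.3,1,0.09],[-19.7,-2.3,1,0.09]]
  ]
}}

```text
t: 37.23
ee_pos: [0.512, 0.0781, 0.2066]
tool_rot: [-3.14, 0.001, 2.282]
force: [0.5, -0.2, -1.8]
width: 0.0299
finger_force: 30.0
```

Request:
{"method": "drive_tool", "body": {
  "deltas": [
    [[-2,0,0,0.02],[-5,0,0,0.04],[-9,-0.2,0.3,0.06],[-13,-0.4,0.6,0.09],[-17,-0.5,1,0.09],[-19.9,-0.6,1,0.09],[-19.9,-0.6,1,0.09],[-19.9,-0.6,1,0.09]]
  ]
}}

```text
t: 37.9
ee_pos: [0.6351, -0.0723, 0.1963]
tool_rot: [-3.139, -0.003, 2.195]
force: [-0.3, 1.0, -1.7]
width: 0.0297
finger_force: 30.0
```

```bash
python3 - <<'E'
from h import *
im=look("w12");s=state();print(s["ee_pos"],s["tool_rot"])
for l,z in(("vise_face",.028),("jaw_handle",.092)):
    print(l,[(round(d["conf"],2),np.round(d["point"]),np.round(pix2world("wrist",d["point"],z),4)) for d in nets.pinpoint(l,"wrist")])
plan((.6378,-.0706,.08,.627+np.pi/2))
cv2.imwrite("pics/w12c.png",cv2.resize(im[60:280,120:400],(760,597),interpolation=cv2.INTER_CUBIC))
E
```

```text
[ 0.63459153 -0.07103416  0.19679105] [-3.13971326 -0.00339862  2.19605194]
vise_face [(0.98, array([187., 274.]), array([ 0.6551, -0.0657,  0.028 ]))]
jaw_handle [(0.84, array([202., 138.]), array([ 0.5637, -0.1281,  0.092 ]))]
[-0.23, 0.24, 11.79, -0.0]
--
```

View pics/w12c.png

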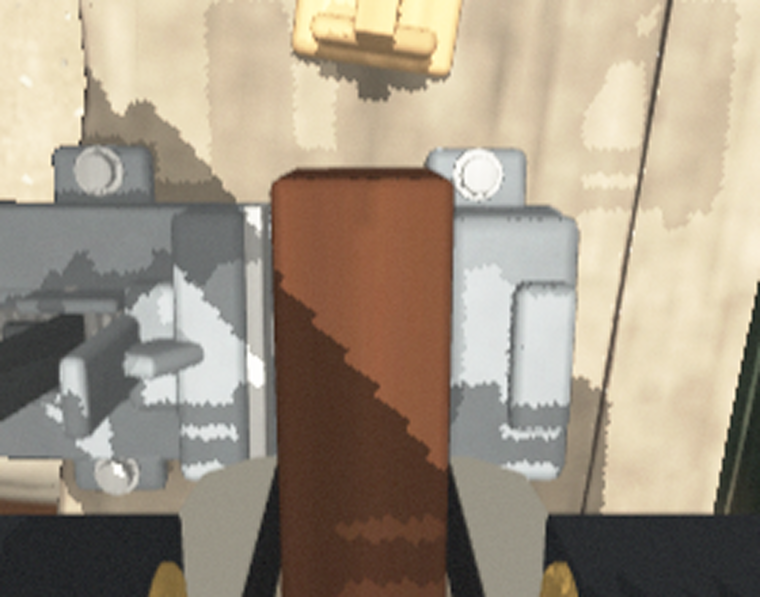

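The blank hangs square over the gap, with the moving jaw's plate at crop x≈262 to its left. Lowering it with a few millimetres of clearance to the fixed jaw.

```bash
python3 - <<'E'
from h import *
u=np.array([.8098,.5867])
p=pix2world("wrist",(60+330/2.714,120+268/2.714),.05) if W.update(wrist=wristcal()) is None else 0
print("moving face u",p[:2]@u, state()["ee_pos"][:2]@u)
plan((.637,-.0731,.085,.627+np.pi/2),(.637,-.0731,.0690,.627+np.pi/2))
E
```

```text
moving face u 0.4415261413735525 0.472713179464472
[-0.39, 0.02, 11.29, -0.0]
--
[0.0, 0.0, 1.6, -0.0]
--
```

Request:
{"method": "drive_tool", "body": {
  "deltas": [
    [[-0.4,0,2.5,0],[-0.4,0,5,0],[-0.4,0,7.5,0],[-0.4,0,9.5,0],[-0.4,0,11.2,0],[-0.4,0,11.2,0],[-0.4,0,11.2,0]]
  ]
}}

```text
t: 38.63
ee_pos: [0.6369, -0.0734, 0.0863]
tool_rot: [-3.14, -0.002, 2.198]
force: [-0.3, -0.9, -1.0]
width: 0.0296
finger_force: 30.0
```

Request:
{"method": "drive_tool", "body": {
  "deltas": [
    [[0,0,0.4,0],[0,0,0.8,0],[0,0,1.1,0],[0,0,1.4,0],[0,0,1.6,0],[0,0,1.6,0]]
  ]
}}

```text
t: 39.13
ee_pos: [0.6378, -0.0749, 0.0702]
tool_rot: [-3.141, -0.001, 2.197]
force: [0.3, 0.2, -1.5]
width: 0.0298
finger_force: 30.0
```

Request:
{"method": "drive_tool", "body": {
  "deltas": [
    [[0,0,0.1,0],[0,0,0.2,0],[0,0,0.3,0],[0,0,0.3,0]]
  ]
}}

```text
t: 39.47
ee_pos: [0.6382, -0.075, 0.0678]
tool_rot: [3.141, 0.0, 2.197]
force: [-0.2, 0.0, -1.1]
width: 0.0299
finger_force: 30.0
```

Request:
{"method": "drive_tool", "body": {
  "deltas": [
    [[0,0,0,0],[0,0,0,0],[0,0,0,0],[0,0,0,0],[0,0,0,0]]
  ],
  "jaw": 4.4
}}

```text
t: 39.88
ee_pos: [0.6381, -0.0749, 0.0677]
tool_rot: [3.142, 0.0, 2.197]
force: [-0.8, 0.1, 0.1]
width: 0.044
finger_force: 0.0
```

Request:
{"method": "drive_tool", "body": {
  "deltas": [
    [[0,0,-2,0],[0,0,-5,0],[0,0,-9,0],[0,0,-13,0],[0,0,-17,0],[0,0,-19,0],[0,0,-19,0]]
  ]
}}

```text
t: 40.47
ee_pos: [0.6407, -0.0756, 0.2647]
tool_rot: [3.134, 0.009, 2.197]
force: [-0.1, -1.9, 0.9]
width: 0.044
finger_force: 0.0
```

```bash
python3 - <<'E'
from h import *
im=look("w13");u=np.array([.8098,.5867])
m=cmask(im,(0,110,20),(12,255,200),(210,70,130,190));ys,xs=np.where(m);print(xs.min(),xs.max(),ys.min(),ys.max())
q,f=fit({"wrist":m},(.637,-.074,[.627]),.03,.12,.05,.02);print(np.round(q,4),f,q[:2]@u)
h=np.array([.5631,-.1291])
plan((*h,.2,.627+np.pi/2),(*h,.092,.627+np.pi/2))
print([(round(d["conf"],2),np.round(pix2world("wrist",d["point"],.092),4)) for d in nets.pinpoint("jaw_handle","wrist")])
E
```

```text
236 264 112 225
[ 0.6386 -0.076   0.6276] 0.10541103204230501 0.4725722784165689
[0.12, -9.35, 6.13, -0.0]
--
[0.0, 0.0, 10.8, -0.0]
--
[(0.62, array([ 0.5642, -0.1241,  0.092 ]))]
```

Request:
{"method": "drive_tool", "body": {
  "deltas": [
    [[0,-4,2,0],[0,-8,4,0],[0,-9.4,6,0],[0,-9.4,6,0],[0,-9.4,9,0],[0,-9.4,12,0],[0,-9.4,15,0],[0,-9.4,16.9,0]]
  ],
  "jaw": 6.4
}}

```text
t: 41.23
ee_pos: [0.5605, -0.1287, 0.0849]
tool_rot: [-3.139, -0.005, 2.197]
force: [0.1, 0.4, -0.2]
width: 0.0641
finger_force: 0.0
```

Request:
{"method": "drive_tool", "body": {
  "deltas": [
    [[0,0,0,0],[0,0,0,0],[0,0,0,0],[0,0,0,0],[0,0,0,0],[0,0,0,0],[0,0,0,0],[0,0,0,0]]
  ],
  "jaw": 0
}}

```text
t: 41.9
ee_pos: [0.5633, -0.1302, 0.0903]
tool_rot: [3.139, 0.003, 2.197]
force: [1.8, 1.8, 6.4]
width: 0.0288
finger_force: 30.0
```

Request:
{"method": "drive_tool", "body": {
  "deltas": [
    [[0,0.3,0,0],[0,0.6,0,0],[0,0.9,0,0],[0,1.2,0,0],[0,1.5,0,0],[0,1.7,0,0],[0,1.9,0,0],[0,2,0,0]]
  ]
}}

```text
t: 42.57
ee_pos: [0.5786, -0.1194, 0.0903]
tool_rot: [-3.141, 0.003, 2.197]
force: [-2.4, -1.9, 7.9]
width: 0.0295
finger_force: 30.0
```

Request:
{"method": "drive_tool", "body": {
  "deltas": [
    [[0,0.1,0,0],[0,0.2,0,0],[0,0.3,0,0],[0,0.3,0,0],[0,0.3,0,0]]
  ]
}}

```text
t: 42.98
ee_pos: [0.5809, -0.1177, 0.0903]
tool_rot: [-3.142, 0.003, 2.197]
force: [-1.6, -2.0, 8.1]
width: 0.0291
finger_force: 30.0
```

Request:
{"method": "drive_tool", "body": {
  "deltas": [
    [[0,0.1,0,0],[0,0.1,0,0],[0,0.2,0,0],[0,0.2,0,0],[0,0.2,0,0]]
  ]
}}

```text
t: 43.4
ee_pos: [0.5825, -0.1166, 0.0903]
tool_rot: [-3.141, 0.003, 2.197]
force: [-2.8, -2.3, 8.9]
width: 0.0294
finger_force: 30.0
```

Request:
{"method": "drive_tool", "body": {
  "deltas": [
    [[0,0.1,0,0],[0,0.1,0,0],[0,0.2,0,0],[0,0.2,0,0],[0,0.2,0,0]]
  ]
}}

```text
t: 43.82
ee_pos: [0.584, -0.1154, 0.0903]
tool_rot: [-3.141, 0.003, 2.197]
force: [-2.0, -1.6, 8.2]
width: 0.0291
finger_force: 30.0
```

Request:
{"method": "drive_tool", "body": {
  "deltas": [
    [[0,0.1,0,0],[0,0.1,0,0],[0,0.2,0,0],[0,0.2,0,0],[0,0.2,0,0]]
  ]
}}

```text
t: 44.23
ee_pos: [0.5841, -0.1154, 0.0903]
tool_rot: [-3.138, 0.002, 2.197]
force: [-7.8, -6.0, 11.3]
width: 0.029
finger_force: 30.0
```

Request:
{"method": "drive_tool", "body": {
  "deltas": [
    [[0,0.1,0,0],[0,0.1,0,0],[0,0.2,0,0],[0,0.2,0,0],[0,0.2,0,0]]
  ]
}}

```text
t: 44.65
ee_pos: [0.5842, -0.1153, 0.0903]
tool_rot: [-3.135, 0.001, 2.197]
force: [-13.7, -10.9, 14.0]
width: 0.0289
finger_force: 30.0
```

Tight at about 17 N. Releasing and rising.

Request:
{"method": "drive_tool", "body": {
  "deltas": [
    [[0,0,0,0],[0,0,0,0],[0,0,0,0],[0,0,0,0],[0,0,0,0]]
  ],
  "jaw": 6.2
}}

```text
t: 45.07
ee_pos: [0.587, -0.1123, 0.0887]
tool_rot: [-3.141, 0.001, 2.197]
force: [-1.2, -3.9, -1.7]
width: 0.0579
finger_force: 1.4
```

Request:
{"method": "drive_tool", "body": {
  "deltas": [
    [[0,-0.3,0,0],[0,-0.3,-3,0],[0,0,-7,0],[0,2,-11,0],[0,4,-15,0],[0,5,-17,0],[0,5,-17,0],[0,5,-17,0]]
  ]
}}

```text
t: 45.73
ee_pos: [0.6288, -0.0814, 0.2601]
tool_rot: [3.139, 0.002, 2.199]
force: [-0.4, -0.7, -0.5]
width: 0.062
finger_force: 0.0
```

```bash
python3 - <<'E'
from h import *
im=look("w14");u=np.array([.8098,.5867]);v=np.array([-u[1],u[0]]);fc=.492*u-.432*v
m=cmask(im,(0,110,20),(12,255,200),(200,50,140,210));ys,xs=np.where(m);print(xs.min(),xs.max(),ys.min(),ys.max())
q,f=fit({"wrist":m},(.64,-.074,[.627]),.03,.12,.05,.02);d=q[:2]-fc;print(np.round(q,4),f,d@u,d@v)
vision.read_camera("top");t=vision.read_camera("top");cv2.imwrite("pics/t2.png",t)
for l in("front","drawer"):
    for n in("top",):print(l,[(round(d["conf"],2),np.round(pix2world(n,d["point"],0),3)) for d in nets.pinpoint(l,n)])
A=cv2.resize(im[60:260,130:390],(390,300),interpolation=cv2.INTER_CUBIC);B=cv2.resize(t[120:220,100:230],(390,300),interpolation=cv2.INTER_CUBIC)
cv2.imwrite("pics/fin.png",np.hstack([A,B]))
E
```

```text
253 283 116 230
[ 0.642  -0.0735  0.6298] 0.1125268973942617 -0.015192802353007396 -0.004173555939904184
front [(0.69, array([0.519, 0.363, 0.   ])), (0.52, array([0.568, 0.395, 0.   ]))]
drawer [(0.7, array([0.568, 0.394, 0.   ]))]
```

View pics/fin.png

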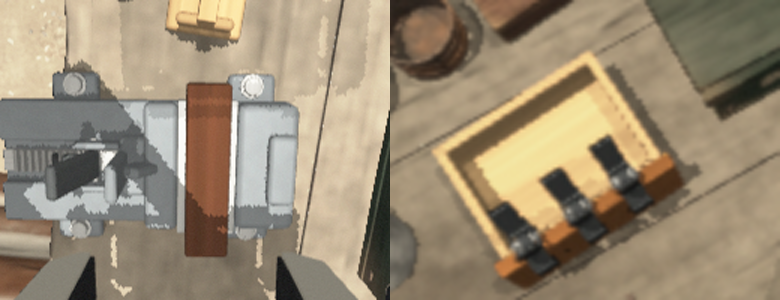

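The left half shows the blank square between both white jaw plates. The right half shows three clamps upright over the front and wall, the front flush. One last check of the jaw gap.

```bash
python3 - <<'E'
from h import *
W["wrist"]=wristcal();im=cv2.imread("pics/w14.png");u=np.array([.8098,.5867])
hs=cv2.cvtColor(im,cv2.COLOR_BGR2HSV)
for r in(135,142,150):
    g=im[r,235:300].astype(int);print(r,["%d:%d/%d"%(235+i,g[i].mean(),hs[r,235+i,1]) for i in range(0,56)])
    break
for c in(248.7,253.5,284.5):print(c,pix2world("wrist",(150,c),.05)[:2]@u)
print([(round(d["conf"],2),pix2world("wrist",d["point"],.092)[:2]@u) for d in (vision.read_camera("wrist"),nets.pinpoint("jaw_handle","wrist"))[1]])
E
```

```text
135 ['235:179/8', '236:177/6', '237:178/6', '238:177/6', '239:175/6', '240:178/6', '241:180/4', '242:178/7', '243:179/7', '244:179/6', '245:166/11', '246:152/3', '247:138/2', '248:123/12', '249:228/9', '250:230/9', '251:235/8', '252:233/9', '253:220/9', '254:54/102', '255:78/140', '256:88/145', '257:90/141', '258:85/149', '259:84/146', '260:83/141', '261:82/145', '262:82/138', '263:85/138', '264:86/140', '265:84/141', '266:86/140', '267:86/144', '268:87/150', '269:91/143', '270:95/139', '271:93/144', '272:93/142', '273:89/149', '274:93/139', '275:89/142', '276:88/141', '277:91/142', '278:88/146', '279:85/150', '280:87/142', '281:87/143', '282:84/146', '283:87/118', '284:162/32', '285:249/4', '286:249/4', '287:248/5', '288:165/12', '289:134/4', '290:165/9']
248.7 0.453718940645975
253.5 0.45874898366210004
284.5 0.4912273008056552
[(0.64, np.float64(0.4051240134161051))]
```

```bash
python3 -c "
from rig import env
print(env.sign_off())"
```

```text
the job is handed in; nothing more can be done
None
```

The job is handed in; no verdict came back. My last measurements show the front flush and centred on the drawer, all three rack clamps upright over both, and the oak blank square in the vise with the jaw tight.

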